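# Eject a tested wall socket from the leaning test dock and pack it

## Task

The white double wall socket has been tested and sits sunk in the leaning grey test dock: press the dock's ejector key down its slanting travel to its stop, without forcing it, so that the catch inside snaps under the socket, and let the key spring back so that the socket is left standing proud by itself. Then pull the socket out along the slant and set it down gently, without dropping it, upright in the empty bay (the one with the grey pad) of the divided carton, on the same long edge that was at the bottom in the dock, and let go. Leave everything else on the bench where it is.

Things in the scene. Friction and masses are not known exactly. Their poses are not given: they have to be found in the camera images.
- head: Upper part of the fixed grey test dock, leaning towards the robot. Origin: centre of the pocket's mouth in the rim plane, 125 mm above the bench. z: the slanting axis out of the pocket, 30 degrees from vertical; y: level, along the pocket; x: across it, up and away from the robot. Pocket 134 mm (y) x 44 mm (x), 96 mm deep; shell 154 x 64 mm; the key's housing stands at y = 77 to 133 mm.
- key_top (a point): Centre of the upper face of the ejector key, a flat black cap 44 x 44 x 12 mm on a square stem, at x = 0, y = +105 mm in the head's frame, 86 mm above the rim plane when up. It slides along the head's -z; its return spring and the socket together push back with about 6 to 10 N at first, rising steadily to 9 to 17 N near the stop, then a hard stop. Over 40 N damages the dock.
- ejector: The ejector key itself (cap and stem), same origin as key_top, axes as the head's. A foot under the socket rises as far as the key goes down. The stop is set inside, unseen, at 42 to 68 mm of travel, different each time: feel for it. In the last 2 mm before it a hidden catch snaps under the socket and holds it up when the key is let go; with less the socket sinks back.
- unit: The double wall socket: white block, 40 mm thick (x) by 130 long (y) by 92 high (z), two round faces on +x, 0.26 to 0.46 kg. Origin: centre of the 40 x 130 underside; z points out of the pocket. At the start it is aligned with the head, its top 4 mm below the rim, not grippable; once caught its top is 35 to 62 mm above the rim, 2 mm play. Can be gripped only across its thickness.
- carton: Brown cardboard carton, fixed, 200 mm (x) by 170 mm (y), 60 mm high, walls, dividers and floor 5 mm; two dividers of full height make three bays, each 60 mm (x) by 160 mm (y), centred at x = -65, 0 and +65 mm. Origin: centre of its underside.
- pad: Grey pad, 54 x 150 mm and 3 mm thick, fixed on the floor of the one empty bay, its y along the bay's length. Origin: centre of its underside, 5 mm above the bench; its top is 8 mm above the bench.
- neighbour1: White paper box, 48 x 136 mm, 50 mm high, loose in one of the other bays. Origin: centre of its underside.
- neighbour2: White paper box, the same as the other one, loose in the third bay.
- tape_roll: Roll of brown tape, 100 mm across, 48 mm high, lying flat and loose on the bench. Origin: centre of its underside. To be left alone.
- marker: Marker pen, 135 mm long, 20 mm thick, loose. Origin: under its middle. To be left alone.
- black_box: Black box 100 x 140 mm, 45 mm high, loose. To be left alone. Origin: centre of its underside.
- white_box: White box 90 x 120 mm, 60 mm high, loose. To be left alone. Origin: centre of its underside.
- tape_gun: Desk tape dispenser, 160 x 55 mm, 85 mm high, loose. To be left alone. Origin: centre of its underside.
Not all that is in view belongs to the job. What is shaped like the unit but green is not meant.

How it is judged:
By the outcome, as a careful person would: the job done as asked, in the order asked, and still so for the second after the job is handed in, with the robot touching nothing.
It also fails if it takes over 54 s, if anything falls off the work surface, if the arm or the gripper's body presses on something with over 40 N, if the wrist force passes 120 N, or if a joint passes its speed limit or range.

## Robot

A 6-joint arm with a two-finger parallel gripper is mounted at the origin on the work surface. World frame = base frame: x ahead of the robot, y to its left, z up, the work surface at z = 0. Lengths are in m, angles in rad, forces in N, time in s.
With the tool pointing down it reaches from about 0.25 to 0.725 m from the base axis. Payload 4 kg.
Tool frame: the origin (TCP) lies on the centre line of the jaws, within the pads' length; the fingertips stand 19 mm ahead of it and the grasp point (between the pads) is the TCP; z points along the fingers, y is the direction in which the jaws open and shut (so a half turn about z gives the same grasp; the last joint's range is limited). The gripper opens to 85 mm and grips with 20 to 120 N. Pads are 22 mm wide; open, the fingers measure 114 mm over their backs; the gripper's body (76 mm by 85 mm) begins 54 mm behind the grasp point. The pads swing forward as they close: fully open they stand 13 mm farther back than shut.
Start: joints at [1.186, 0.241, 0.005, 1.335, 0, 1.571], TCP at [0.188, 0.463, 0.25] pointing down, gripper open.
Joint ranges: [-2.72, 2.72], [-1.05, 1.87], [-1.09, 1.28], [-1.99, 2.15], [-1.42, 1.44], [-3.14, 3.14]. Speed limits (rad/s): [2.79, 2.79, 3.14, 3.14, 3.14, 3.14].

## Interface

Orientations are given as a unit quaternion [x, y, z, w].
In Python, from workcell import bot gives the robot as it stands. The module is installed in compiled form; this text tells all that it offers.
- The arm moves only by the shell command python3 -m handwheel 'ROWS' [OPENING]. ROWS is JSON, a list of rows, each an object of numbers: "dx", "dy", "dz": the shift along the tool's x, y, z as a fraction of full scale; "ax", "ay", "az": the turn, a rotation vector about the tool's x, y, z as a fraction of full scale. In form: [{"dx": .., "dy": .., "dz": .., "ax": .., "ay": .., "az": ..}, ...]. A call has 1 to 12 rows; each row shifts and turns the commanded pose from where the row before left it, along the tool's axes as they then stand; what a row does not reach is not made up. Full scale, the value 1, is 2.5 cm for a shift and 0.15 rad for a turn. A row lasts 1/10 s, in which the tool goes at most 50 mm and 8.59 degrees, less where a joint would pass 70% of its speed; a pose out of reach is approached as far as the arm can. A call with a number of a shift or a turn outside -1 to 1 is refused whole. A call with a gripper value outside its range is refused whole. OPENING is the gripper's target within -1 to 1 (fully open at 1, half-way at 0, shut at -1), set as the call begins (- or left out, the last holds). The fingers move at their own pace and stop on an object; the grip force is fixed at half the most. Time passes only in rows, so rows that do not move let the fingers close. It gives the time, the measured TCP pose, the force and the opening at its end, in the units of the state.
- bot.get_obs(): the state, without advancing time (a new reading comes with each control period).
- bot.camera(name): name is "scene" or "top"; returns a dict with "img" (400x640x3 uint8, red, green, blue), "intrinsics" (3x3 intrinsics, pixels), "dist_coeffs" ([k1, k2, p1, p2, k3] as OpenCV has them; the pictures are not rectified), "eye" and "rotation" of the camera in the world. Camera axes: x right, y down, z forward; pixel columns grow to the right and rows downward; lengths in m; the calibration is good to about 2 mm. A picture is of the moment at which its call begins. There is no depth.
- bot.job_done(): hands the job in, once; it reports no verdict.
Trained networks look in a picture, given as the dict that the camera call returned (one of the last four; its "shot" number tells which), for a name from the list of things; names that differ only in an ending like _2 or _b are one class to them, and where a whole thing is asked for, a point or a joint stands for the part that bears it (a point fixed in the world has none). Each returns a list of dicts, best first, with "confidence" (0 to 1); they miss things now and then, are a little off and sometimes report something else, mostly with a low value. They report only what shows in the picture. A call takes as long as a camera call. They do not tell look-alikes from the thing itself.
- bot.trace(thing, picture): "region" (400x640 bool, what is visible of it) and "rect" ([centre column, centre row, width, height] in pixels, round what is visible of it).
The state is a dict: "clock": time; "joint_pos": joint angles; "joint_vel": joint speeds; "tau": joint torques, N m; "eef_pos": TCP position; "tool_rot": TCP orientation; "ft_force": force on the tool from outside, world axes, zero at the start; "ft_torque": the same for the moment, N m; "grip_width": finger opening in m.
Only numpy, scipy, OpenCV 4.12 (cv2) and the standard library are available. Lean on these libraries where they do the work, as an engineer would, in place of code of your own. Each camera call takes 0.05 s, during which the arm holds its last target.

## Working session

There is one attempt and no reset: what is moved stays moved. The work goes in short steps, Python scripts to look and compute and a shell command to move; the robot and the scene stay as the last step left them, time stands still between calls to the robot, and variables do not carry over. Pictures are saved under pics/ and viewed, and the job is handed in when it is done.

```bash
ls; mkdir -p pics; python3 - <<'E'
from workcell import bot
import cv2,numpy as np,pickle
o=bot.get_obs()
for k,v in o.items(): print(k,np.round(v,4))
for n in("scene","top"):
    c=bot.camera(n); cv2.imwrite(f"pics/{n}0.png",c["img"][:,:,::-1])
    print(n,{k:np.round(v,4).tolist() for k,v in c.items() if k not in("img",)})
    pickle.dump(c,open(f"{n}0.pkl","wb"))
E
```

```text
pics
clock 0.0
joint_pos [ 1.186   0.2414  0.0037  1.3352 -0.      1.5708]
joint_vel [ 0.0007  0.0004  0.0009  0.0005  0.0013 -0.0003]
tau [-1.00000e-03 -3.72318e+01  2.52406e+01  1.70000e-02  1.00000e-04
 -0.00000e+00]
eef_pos [0.1875 0.4629 0.2494]
tool_rot [ 1.912e-01  9.815e-01 -1.000e-03 -2.000e-04]
ft_force [ 0.5135 -0.4905  0.0498]
ft_torque [-0.0447  0.0573  0.0369]
grip_width 0.0853
scene {'intrinsics': [[460.6069, 0.0, 324.1183], [0.0, 460.6069, 200.9703], [0.0, 0.0, 1.0]], 'dist_coeffs': [-0.0702, 0.0, 0.0, 0.0, 0.0], 'eye': [1.4447, -0.0305, 1.4786], 'rotation': [0.6762, 0.6766, -0.2006, -0.2113], 'shot': 1}
top {'intrinsics': [[510.1606, 0.0, 317.6502], [0.0, 510.1606, 205.6733], [0.0, 0.0, 1.0]], 'dist_coeffs': [0.0152, 0.0, 0.0, 0.0, 0.0], 'eye': [0.3939, -0.031, 1.7894], 'rotation': [-0.7034, 0.7091, -0.0315, 0.0389], 'shot': 2}
```

View pics/scene0.png

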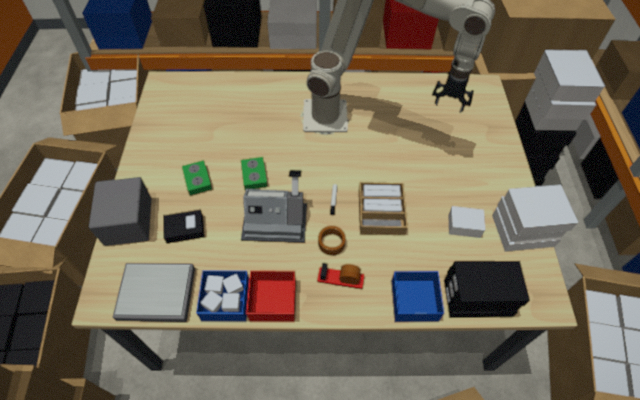

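View pics/top0.png

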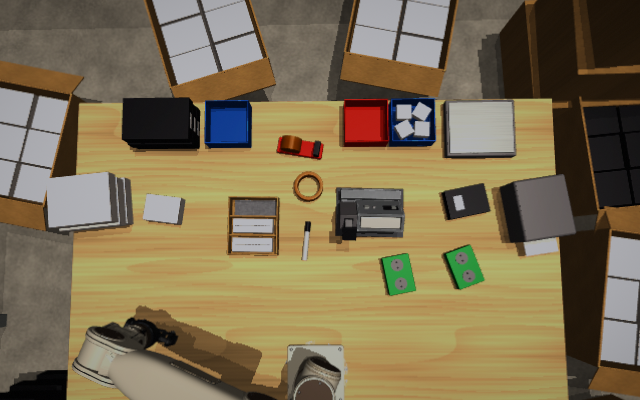

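The scene picture shows the dock at about (275,215), its key up at (295,175), and the carton at (382,208). Its grey empty bay is the one farthest from the robot, at (383,226). The green units at (197,177) and (254,172) are look-alikes and not the one meant. Next I'll enlarge the dock and carton.

```bash
cat > h.py <<'E'
import numpy as np,cv2,pickle
from scipy.spatial.transform import Rotation as R
def load(n): return pickle.load(open(n,"rb"))
def proj(c,P):
    Rc=R.from_quat(c["rotation"]).as_matrix() if np.size(c["rotation"])==4 else np.array(c["rotation"])
    t=-Rc.T@np.array(c["eye"])
    p,_=cv2.projectPoints(np.asarray(P,float).reshape(-1,3),cv2.Rodrigues(Rc.T)[0],t,np.array(c["intrinsics"]),np.array(c["dist_coeffs"]))
    return p.reshape(-1,2)
def ray(c,uv,z):
    Rc=R.from_quat(c["rotation"]).as_matrix()
    u=cv2.undistortPoints(np.asarray(uv,float).reshape(-1,1,2),np.array(c["intrinsics"]),np.array(c["dist_coeffs"])).reshape(-1,2)
    d=np.c_[u,np.ones(len(u))]@Rc.T; e=np.array(c["eye"])
    return e+d*((z-e[2])/d[:,2])[:,None]
def crop(c,x0,y0,w,h,f,name):
    im=c["img"][y0:y0+h,x0:x0+w,::-1]
    im=cv2.resize(im,None,fx=f,fy=f,interpolation=cv2.INTER_CUBIC)
    cv2.imwrite(name,im); return im
E
python3 - <<'E'
from h import *
s=load("scene0.pkl");t=load("top0.pkl")
crop(s,230,160,100,90,8,"pics/sd.png")
crop(t,320,175,100,75,8,"pics/td.png")
a=crop(s,350,175,65,65,6,"pics/a.png");b=crop(t,220,190,65,65,6,"pics/b.png")
cv2.imwrite("pics/cart.png",np.hstack([a,b]))
from workcell import bot
for n in("scene","top"):
    c=bot.camera(n)
    for th in("head","key_top","unit","carton","pad","neighbour1","tape_roll","marker"):
        for d in bot.trace(th,c)[:3]: print(n,th,round(d["confidence"],2),np.round(d["rect"],1),d["region"].sum(), np.round(np.argwhere(d["region"]).mean(0)[::-1],1))
E
```

```text
scene head 0.79 [273.7 197.8  63.8  57.3] 2172 [275.2 204.1]
scene key_top 0.53 [295.9 181.8  12.5  27.7] 219 [295.  179.7]
scene unit 0.69 [197.4 178.6  27.7  33.1] 717 [196.3 178. ]
scene unit 0.68 [264.9 193.2  34.7   7.3] 192 [265.6 193.4]
scene unit 0.61 [256.  170.9  21.8  31.1] 722 [253.8 173. ]
scene carton 0.93 [383.1 207.8  51.5  57.3] 1341 [382.1 213. ]
scene pad 0.58 [382.5 222.2  39.6  11.7] 242 [382.5 222. ]
scene neighbour1 0.93 [380.6 191.4  34.1  14.6] 414 [381.6 190.9]
scene tape_roll 0.77 [331.3 240.9  29.   30.1] 474 [331.5 240. ]
scene marker 0.49 [332.8 198.3   7.6  32.6] 188 [333.6 199.7]
top head 0.9 [372.5 221.2  66.   42.8] 1662 [366.7 215.5]
top head 0.64 [165.7 211.8  40.2  31.9] 1034 [163.9 208.6]
top key_top 0.75 [347.6 226.8   9.6  23.3] 178 [348.3 230.5]
top unit 0.85 [398.9 273.7  28.8  41.4] 1093 [398.  274.1]
top unit 0.82 [462.1 265.8  41.2  47.6] 1145 [463.  266.5]
top unit 0.73 [381.8 220.5  42.7  14.4] 474 [380.  221.7]
top carton 0.91 [254.2 224.4  51.6  60.4] 1226 [252. 225.]
top carton 0.56 [306.6 241.9   8.6  36. ] 185 [305.8 239.5]
top pad 0.93 [255.2 207.9  43.3  17.8] 619 [255.2 207. ]
top neighbour1 0.94 [251.  225.1  43.7  16.1] 592 [252.6 225.2]
top neighbour1 0.62 [308.2 186.8  26.5  32.8] 336 [307.5 185. ]
top tape_roll 0.61 [308.  186.6  25.8  33.4] 405 [308.2 185.6]
top marker 0.63 [306.9 241.4   7.8  32.5] 133 [305.7 241.2]
```

View pics/sd.png

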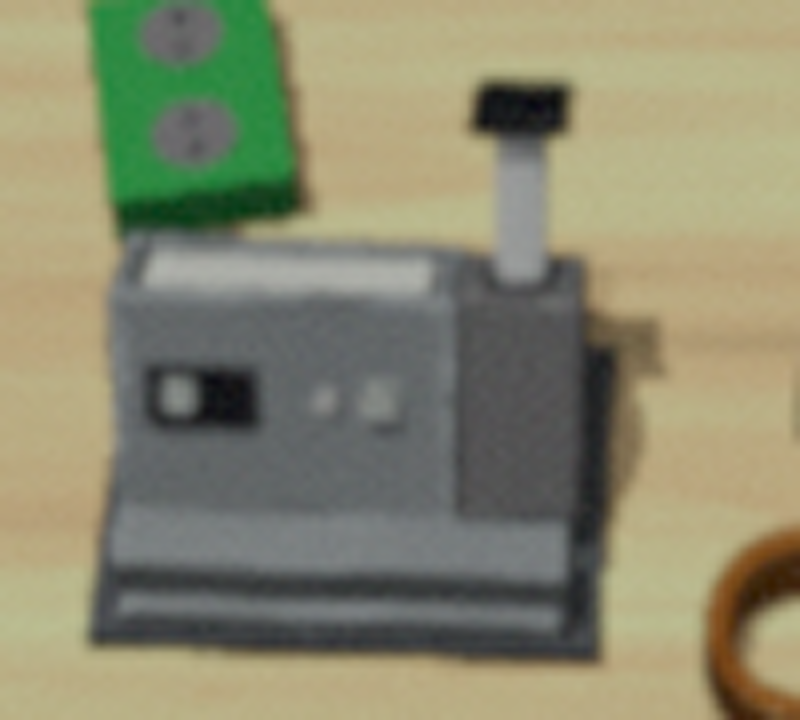

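View pics/td.png

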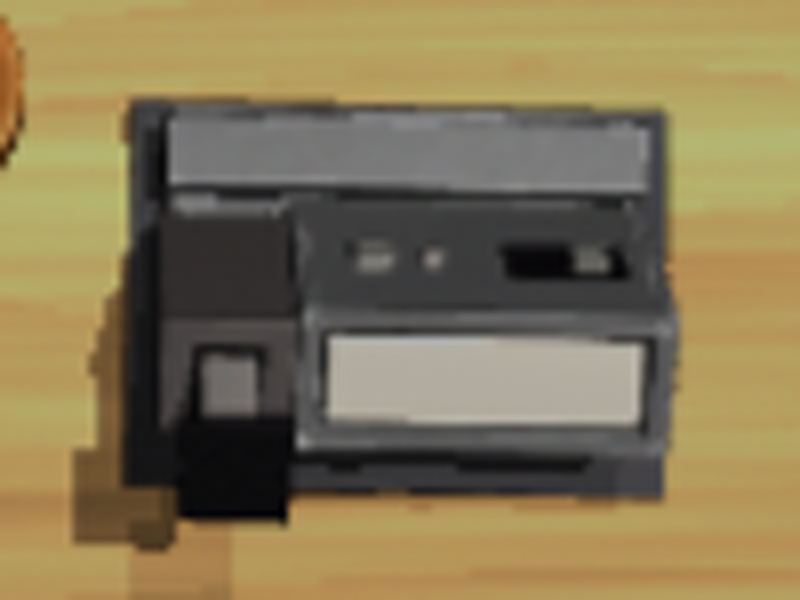

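View pics/cart.png

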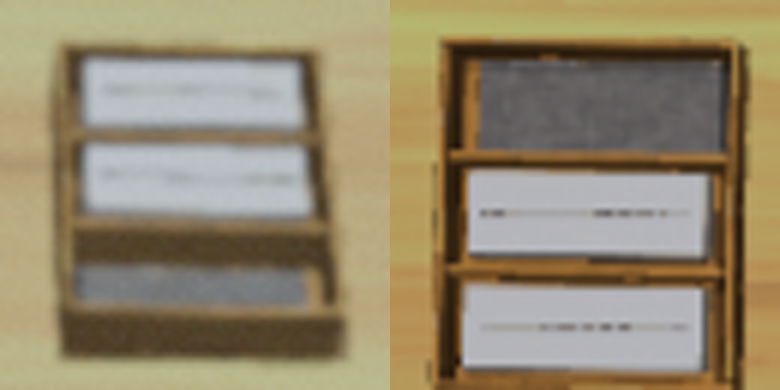

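```bash
cat > fit.py <<'E'
from h import *
from scipy.optimize import least_squares
s=load("scene0.pkl");t=load("top0.pkl")
a=np.radians(30)
def Rh(yaw): return (R.from_euler('z',yaw)*R.from_euler('y',-a)).as_matrix()
def hw(p,P): return np.asarray(P,float)@Rh(p[2]).T+np.array([p[0],p[1],.125])
if __name__=="__main__":
    k=.105;kt=.086
    T=[((297,310),(.032,.077,0)),((672,312),(.032,-.077,0)),((665,452),(-.032,-.077,0)),((297,450),(-.032,.077,0)),
       ((287,522),(-.022,k-.022,kt)),((178,520),(-.022,k+.022,kt))]
    S=[((115,293),(.032,-.077,0)),((460,300),(.032,.077,0)),((130,235),(-.032,-.077,0)),
       ((480,82),(-.022,k-.022,kt)),((572,86),(-.022,k+.022,kt)),((568,133),(.022,k+.022,kt-.012)),((472,130),(.022,k-.022,kt-.012)),((582,297),(.032,.133,0))]
    cv=lambda L,o:(np.array([[(u+.5)/8-.5+o[0],(v+.5)/8-.5+o[1]] for (u,v),_ in L]),np.array([P for _,P in L]))
    tu,tp=cv(T,(320,175));su,sp=cv(S,(230,160))
    rt=lambda p:proj(t,hw(p,tp))-tu
    rs=lambda p:proj(s,hw(p,sp))-su
    for nm,f in(("top",rt),("scene",rs),("both",lambda p:np.r_[rt(p),rs(p)])):
        r=least_squares(lambda p:f(p).ravel(),[.45,-.15,0],loss="soft_l1",f_scale=.4)
        print(nm,r.x.round(4)); print(f(r.x).round(2).tolist())
    # carton: a factor6; offsets
    W=.1;D=.085
    Sc=[((62,47),(-W,-D,.06)),((320,50),(-W,D,.06)),((345,315),(W,D,.06)),((62,308),(W,-D,.06)),((62,357),(W,-D,0)),((345,357),(W,D,0))]
    Tc=[((742-390,45),(W,-D,.06)),((443-390,42),(W,D,.06))]
    cv=lambda L,o:(np.array([[(u+.5)/6-.5+o[0],(v+.5)/6-.5+o[1]] for (u,v),_ in L]),np.array([P for _,P in L]))
    tu,tp=cv(Tc,(220,190));su,sp=cv(Sc,(350,175))
    cw=lambda p,P:P@R.from_euler('z',p[2]).as_matrix().T+np.array([p[0],p[1],0])
    rt=lambda p:proj(t,cw(p,tp))-tu
    rs=lambda p:proj(s,cw(p,sp))-su
    for nm,f in(("top",rt),("scene",rs),("both",lambda p:np.r_[rt(p),rs(p)])):
        r=least_squares(lambda p:f(p).ravel(),[.5,.15,0],loss="soft_l1",f_scale=.4)
        print("carton",nm,r.x.round(4)); print(f(r.x).round(2).tolist())
E
python3 fit.py
```

```text
top [ 0.5047 -0.2169 -0.0208]
[[-0.03, -0.42], [0.75, -0.08], [0.15, 0.04], [-0.75, -0.31], [0.13, 0.34], [-0.31, 0.41]]
scene [ 0.5019 -0.2152 -0.0067]
[[-0.78, 0.21], [-0.16, -0.21], [0.03, -0.12], [-0.44, -1.44], [0.49, -1.81], [0.51, 0.31], [-0.19, 0.55], [0.52, 0.33]]
both [ 0.5039 -0.216  -0.0155]
[[-0.32, -0.04], [0.46, 0.04], [-0.05, 0.17], [-0.95, 0.06], [-0.02, 0.75], [-0.46, 0.89], [-1.12, 0.52], [-0.5, 0.42], [-0.16, 0.18], [-0.56, -0.83], [0.38, -1.11], [0.29, 1.03], [-0.42, 1.19], [0.19, 1.08]]
carton top [ 0.499   0.208  -0.0188]
[[-0.07, -0.0], [0.07, 0.0]]
carton scene [ 0.5017  0.2115 -0.0212]
[[-0.65, -1.35], [0.6, -0.81], [0.79, -0.05], [0.75, 0.1], [-0.56, 0.25], [-1.9, 1.22]]
carton both [ 0.5007  0.2099 -0.0244]
[[-0.45, -0.36], [-0.3, -0.63], [-1.02, -1.6], [0.22, -0.95], [0.22, -0.22], [0.18, -0.19], [-1.11, -0.04], [-2.45, 1.05]]
```

```bash
cat > ov.py <<'E'
from fit import *
def box(x0,x1,y0,y1,z0,z1):
    c=[(x,y,z) for x in(x0,x1) for y in(y0,y1) for z in(z0,z1)]
    return [(c[i],c[j]) for i in range(8) for j in range(i) if sum(a!=b for a,b in zip(c[i],c[j]))==1]
def rect(x0,x1,y0,y1,z):
    q=[(x0,y0,z),(x1,y0,z),(x1,y1,z),(x0,y1,z)]; return [(q[i],q[(i+1)%4]) for i in range(4)]
def draw(c,im,segs,w,o,f,col=(0,0,255)):
    for A,B in segs:
        p=((proj(c,w(np.array([A,B])))-o+.5)*f-.5)
        cv2.line(im,tuple(np.round(p[0]*16).astype(int).tolist()),tuple(np.round(p[1]*16).astype(int).tolist()),col,1,cv2.LINE_AA,4)
headsegs=rect(-.032,.032,-.077,.077,0)+rect(-.022,.022,-.067,.067,0)+rect(-.022,.022,.083,.127,.086)+rect(-.022,.022,.083,.127,.074)
cartsegs=rect(-.1,.1,-.085,.085,.06)+rect(.035,.095,-.08,.08,.06)+rect(-.03,.03,-.08,.08,.06)+rect(.038,.092,-.075,.075,.008)+rect(-.1,.1,-.085,.085,0)
def ovl(hp,cp,name,s=s,t=t):
    hwf=lambda P:hw(hp,P); cwf=lambda P:P@R.from_euler('z',cp[2]).as_matrix().T+np.array([cp[0],cp[1],0])
    ims=[]
    for c,seg,w,o in((s,headsegs,hwf,(238,165)),(t,headsegs,hwf,(333,180)),(s,cartsegs,cwf,(350,172)),(t,cartsegs,cwf,(220,190))):
        im=crop(c,o[0],o[1],72,70,8 if False else 5.5,"pics/_.png"); draw(c,im,seg,w,np.array(o),5.5); ims.append(im)
    cv2.imwrite(name,np.vstack([np.hstack(ims[:2]),np.hstack(ims[2:])])[:,:800][:,:])
E
python3 -c "
from ov import *
ovl([.5045,-.2165,-.018],[.500,.209,-.021],'pics/ov1.png'); print(cv2.imread('pics/ov1.png').shape)"
```

```text
(770, 792, 3)
```

View pics/ov1.png

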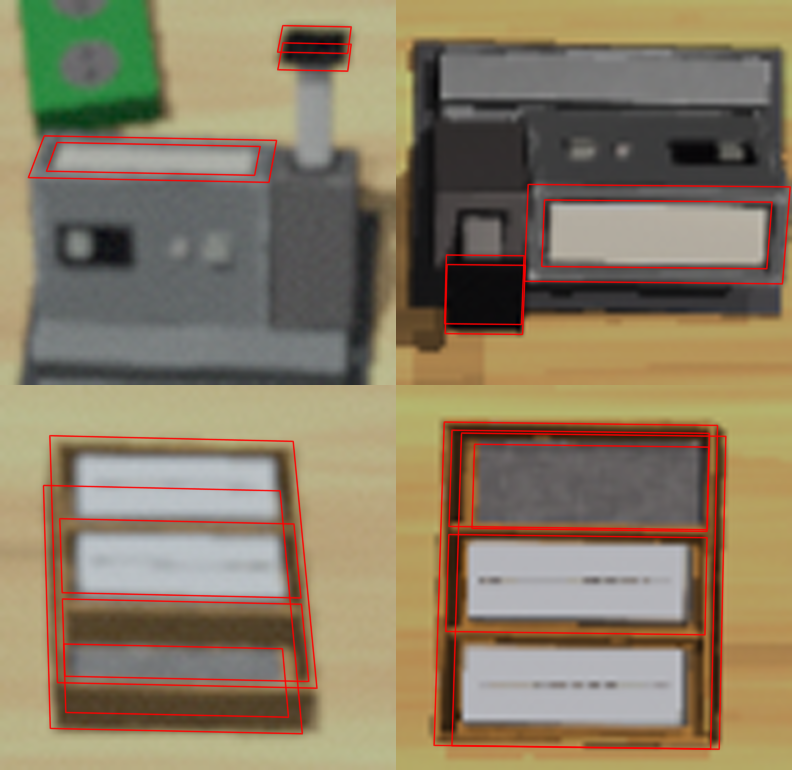

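```bash
cat > plan.py <<'E'
from fit import *
from workcell import bot
HP=[.504,-.216,-.016]; CP=[.500,.2105,-.021]
H=Rh(HP[2]); Rtool_head=np.c_[H[:,1],H[:,0],-H[:,2]]
Cz=R.from_euler('z',CP[2]).as_matrix(); Rtool_down=np.c_[Cz[:,1],Cz[:,0],-Cz[:,2]]
def rows(p0,R0,p1,R1,n):
    R0=np.asarray(R0);R1=np.asarray(R1)
    a=R.from_matrix(R0.T@R1).as_rotvec()/n
    S=sum(R0@R.from_rotvec(a*k).as_matrix() for k in range(n))
    d=np.linalg.solve(S,np.asarray(p1)-p0)
    pr=[np.array(p0)];Q=R0
    for k in range(n): pr.append(pr[-1]+Q@d); Q=Q@R.from_rotvec(a).as_matrix()
    print(n,"rows d",(d/.025).round(3),"a",(a/.15).round(3)," mid",pr[n//2].round(3))
    return p1,R1
def cur():
    o=bot.get_obs(); M=R.from_quat(o["tool_rot"]).as_matrix()
    print("t",round(o["clock"],2),"p",np.round(o["eef_pos"],4),"F",np.round(o["ft_force"],2),"w",round(float(o["grip_width"]),4),"q",np.round(o["joint_pos"],3))
    return np.array(o["eef_pos"]),M
def head(P): return hw(HP,P)
E
python3 - <<'E'
from plan import *
p,M=cur()
k=head([0,.105,.086]); print("key",k,"pad",np.array([CP[0],CP[1],0])+Cz@[.065,0,.008])
pre=head([0,.105,.086+.019+.045]);print(pre)
a,b=rows(p,M,[.30,.25,.33],Rtool_down@R.from_euler('z',0.3).as_matrix(),12)
a,b=rows(a,b,pre+[-.02,.0,.06],Rtool_head,20)
a,b=rows(a,b,pre,Rtool_head,4)
E
```

```text
t 1.0 p [0.1877 0.4635 0.2503] F [ 0.24  0.24 -0.43] w 0.0855 q [1.186 0.241 0.005 1.335 0.    1.571]
key [ 0.46268543 -0.11032547  0.19947818] pad [0.56498567 0.2091351  0.008     ]
[ 0.43068953 -0.10981349  0.25490381]
12 rows d [-0.885 -0.01  -0.266] a [ 0.    -0.     0.837]  mid [0.286 0.379 0.29 ]
20 rows d [-0.673  0.333  0.107] a [-0.173  0.027 -0.099]  mid [0.341 0.066 0.311]
4 rows d [ 0.003 -0.127  0.62 ] a [0. 0. 0.]  mid [ 0.421 -0.11   0.285]
```

```bash
python3 - <<'E'
from plan import *
p,M=cur()
pre=head([0,.105,.086+.019+.045])
a,b=rows(p,M,[.30,.25,.33],Rtool_down@R.from_euler('z',-0.5).as_matrix(),12)
a,b=rows(a,b,pre+[-.02,.0,.06],Rtool_head,20)
E
```

```text
t 1.0 p [0.1877 0.4635 0.2503] F [ 0.24  0.24 -0.43] w 0.0855 q [1.186 0.241 0.005 1.335 0.    1.571]
12 rows d [-0.763 -0.303 -0.266] a [ 0.    -0.     0.393]  mid [0.263 0.367 0.29 ]
20 rows d [-0.758  0.029  0.056] a [-0.171 -0.043  0.161]  mid [0.376 0.077 0.321]
```

```bash
python3 -m handwheel '[{"dx":-0.76,"dy":-0.3,"dz":-0.27,"az":0.39},{"dx":-0.76,"dy":-0.3,"dz":-0.27,"az":0.39},{"dx":-0.76,"dy":-0.3,"dz":-0.27,"az":0.39},{"dx":-0.76,"dy":-0.3,"dz":-0.27,"az":0.39},{"dx":-0.76,"dy":-0.3,"dz":-0.27,"az":0.39},{"dx":-0.76,"dy":-0.3,"dz":-0.27,"az":0.39},{"dx":-0.76,"dy":-0.3,"dz":-0.27,"az":0.39},{"dx":-0.76,"dy":-0.3,"dz":-0.27,"az":0.39},{"dx":-0.76,"dy":-0.3,"dz":-0.27,"az":0.39},{"dx":-0.76,"dy":-0.3,"dz":-0.27,"az":0.39},{"dx":-0.76,"dy":-0.3,"dz":-0.27,"az":0.39},{"dx":-0.76,"dy":-0.3,"dz":-0.27,"az":0.39}]' -1
python3 - <<'E'
from plan import *
p,M=cur()
pre=head([0,.105,.086+.019+.045])
a,b=rows(p,M,pre+[-.02,.0,.06],Rtool_head,20)
E
```

```text
t 1.0 p [0.1877 0.4635 0.2503] F [ 0.24  0.24 -0.43] w 0.0855 q [1.186 0.241 0.005 1.335 0.    1.571]
20 rows d [-1.278 -0.294 -0.138] a [-0.153 -0.105  0.391]  mid [0.39  0.213 0.292]invalid input
```

```bash
python3 -m handwheel '[{"dx":-0.76,"dy":-0.3,"dz":-0.27,"ax":0,"ay":0,"az":0.39},{"dx":-0.76,"dy":-0.3,"dz":-0.27,"ax":0,"ay":0,"az":0.39},{"dx":-0.76,"dy":-0.3,"dz":-0.27,"ax":0,"ay":0,"az":0.39},{"dx":-0.76,"dy":-0.3,"dz":-0.27,"ax":0,"ay":0,"az":0.39},{"dx":-0.76,"dy":-0.3,"dz":-0.27,"ax":0,"ay":0,"az":0.39},{"dx":-0.76,"dy":-0.3,"dz":-0.27,"ax":0,"ay":0,"az":0.39},{"dx":-0.76,"dy":-0.3,"dz":-0.27,"ax":0,"ay":0,"az":0.39},{"dx":-0.76,"dy":-0.3,"dz":-0.27,"ax":0,"ay":0,"az":0.39},{"dx":-0.76,"dy":-0.3,"dz":-0.27,"ax":0,"ay":0,"az":0.39},{"dx":-0.76,"dy":-0.3,"dz":-0.27,"ax":0,"ay":0,"az":0.39},{"dx":-0.76,"dy":-0.3,"dz":-0.27,"ax":0,"ay":0,"az":0.39},{"dx":-0.76,"dy":-0.3,"dz":-0.27,"ax":0,"ay":0,"az":0.39}]' -1
python3 - <<'E'
from plan import *
p,M=cur()
pre=head([0,.105,.086+.019+.045])
a,b=rows(p,M,pre+[-.02,.0,.06],Rtool_head,20)
E
```

```text
clock: 2.2
eef_pos: [0.3005, 0.2506, 0.3316]
tool_rot: [0.518, 0.855, 0.0, 0.0]
ft_force: [0.6, -1.2, -0.4]
grip_width: 0.0001
t 2.2 p [0.3005 0.2506 0.3316] F [ 0.56 -1.19 -0.43] w 0.0001 q [ 0.695  0.    -0.062  1.508 -0.     1.784]
20 rows d [-0.759  0.026  0.059] a [-0.171 -0.043  0.162]  mid [0.377 0.077 0.322]
```

```bash
python3 -m handwheel '[{"dx":-0.76,"dy":0.03,"dz":0.06,"ax":-0.17,"ay":-0.04,"az":0.16},{"dx":-0.76,"dy":0.03,"dz":0.06,"ax":-0.17,"ay":-0.04,"az":0.16},{"dx":-0.76,"dy":0.03,"dz":0.06,"ax":-0.17,"ay":-0.04,"az":0.16},{"dx":-0.76,"dy":0.03,"dz":0.06,"ax":-0.17,"ay":-0.04,"az":0.16},{"dx":-0.76,"dy":0.03,"dz":0.06,"ax":-0.17,"ay":-0.04,"az":0.16},{"dx":-0.76,"dy":0.03,"dz":0.06,"ax":-0.17,"ay":-0.04,"az":0.16},{"dx":-0.76,"dy":0.03,"dz":0.06,"ax":-0.17,"ay":-0.04,"az":0.16},{"dx":-0.76,"dy":0.03,"dz":0.06,"ax":-0.17,"ay":-0.04,"az":0.16},{"dx":-0.76,"dy":0.03,"dz":0.06,"ax":-0.17,"ay":-0.04,"az":0.16},{"dx":-0.76,"dy":0.03,"dz":0.06,"ax":-0.17,"ay":-0.04,"az":0.16},{"dx":-0.76,"dy":0.03,"dz":0.06,"ax":-0.17,"ay":-0.04,"az":0.16},{"dx":-0.76,"dy":0.03,"dz":0.06,"ax":-0.17,"ay":-0.04,"az":0.16}]' -
python3 - <<'E'
from plan import *
p,M=cur()
pre=head([0,.105,.086+.019+.045])
a,b=rows(p,M,pre+[-.02,.0,.06],Rtool_head,8)
E
```

```text
clock: 3.4
eef_pos: [0.389, 0.0407, 0.3195]
tool_rot: [0.628, 0.762, 0.112, 0.11]
ft_force: [-0.4, 0.6, -0.3]
grip_width: -0.0
t 3.4 p [0.389  0.0407 0.3195] F [-0.42  0.61 -0.31] w -0.0 q [ 1.030e-01 -2.420e-01 -3.480e-01  1.151e+00  1.000e-03  1.482e+00]
8 rows d [-0.76   0.016  0.047] a [-0.172 -0.049  0.165]  mid [ 0.404 -0.034  0.317]
```

```bash
python3 -m handwheel '[{"dx":-0.76,"dy":0.02,"dz":0.05,"ax":-0.17,"ay":-0.05,"az":0.165},{"dx":-0.76,"dy":0.02,"dz":0.05,"ax":-0.17,"ay":-0.05,"az":0.165},{"dx":-0.76,"dy":0.02,"dz":0.05,"ax":-0.17,"ay":-0.05,"az":0.165},{"dx":-0.76,"dy":0.02,"dz":0.05,"ax":-0.17,"ay":-0.05,"az":0.165},{"dx":-0.76,"dy":0.02,"dz":0.05,"ax":-0.17,"ay":-0.05,"az":0.165},{"dx":-0.76,"dy":0.02,"dz":0.05,"ax":-0.17,"ay":-0.05,"az":0.165},{"dx":-0.76,"dy":0.02,"dz":0.05,"ax":-0.18,"ay":-0.05,"az":0.165},{"dx":-0.76,"dy":0.02,"dz":0.05,"ax":-0.18,"ay":-0.05,"az":0.165},{"dx":0,"dy":0,"dz":0,"ax":0,"ay":0,"az":0}]' -
python3 - <<'E'
from plan import *
p,M=cur()
pre=head([0,.105,.086+.019+.020])
a,b=rows(p,M,pre,Rtool_head,5)
for n in("scene","top"):
    c=bot.camera(n); pickle.dump(c,open(f"{n}1.pkl","wb"))
s=load("scene1.pkl");t=load("top1.pkl")
a=crop(s,235,115,90,110,5,"pics/a1.png");b=crop(t,315,170,70,110,5,"pics/b1.png")
cv2.imwrite("pics/m1.png",np.hstack([a,b]))
E
```

```text
clock: 4.3
eef_pos: [0.4108, -0.1103, 0.3142]
tool_rot: [0.69, 0.677, 0.18, 0.185]
ft_force: [0.2, -0.1, -0.4]
grip_width: 0.0001
t 4.3 p [ 0.4108 -0.1103  0.3142] F [ 0.24 -0.09 -0.36] w 0.0001 q [-0.38  -0.299 -0.479  0.896  0.176  1.255]
5 rows d [ 0.008 -0.099  0.69 ] a [-0.002  0.004 -0.003]  mid [ 0.424 -0.11   0.282]
```

View pics/m1.png

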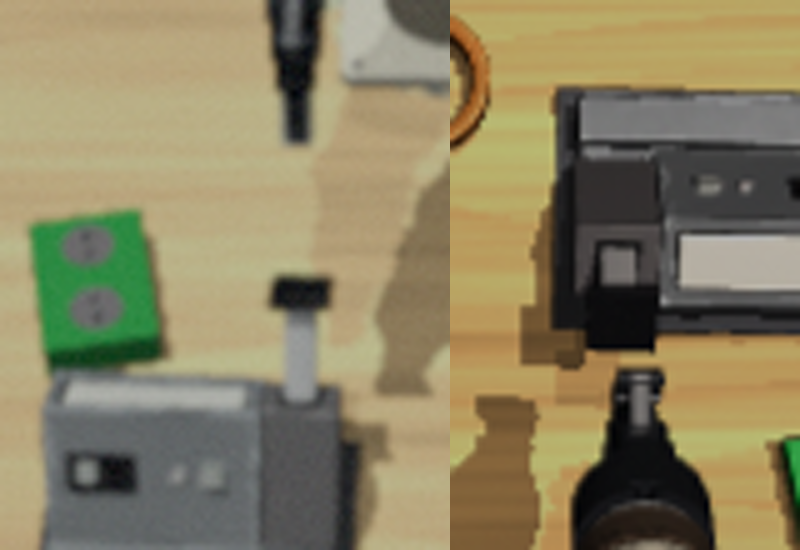

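```bash
python3 - <<'E'
from plan import *
p,M=cur()
s=load("scene1.pkl");t=load("top1.pkl")
for c,o,n,x in((s,(235,115),"scene",0),(t,(315,170),"top",450)):
    P=[p+M@[dx,0,.019] for dx in(-.011,.011)]+[head([0,.105,.086])]
    print(n,((proj(c,P)-o+.5)*5-.5+[x,0]).round(1).tolist())
E
```

```text
t 4.4 p [ 0.4112 -0.1089  0.3146] F [-0.15  0.59  0.18] w -0.0002 q [-0.376 -0.299 -0.477  0.898  0.176  1.255]
scene [[283.3, 145.5], [316.0, 146.1], [301.3, 284.5]]
top [[645.9, 388.0], [608.1, 387.6], [619.7, 323.1]]
```

```bash
python3 - <<'E'
from plan import *
p,M=cur()
s=load("scene1.pkl");t=load("top1.pkl")
ims=[]
for c,o in((s,(270,110)),(t,(330,225))):
    im=crop(c,*o,50,60,8,"pics/_.png")
    for k in(0,.019):
        for q in proj(c,[p+M@[d,0,k] for d in(-.011,.011)]):
            u=(q-o+.5)*8-.5; cv2.circle(im,tuple(u.round().astype(int).tolist()),2,(0,0,255),-1)
    ims.append(im)
cv2.imwrite("pics/m2.png",np.hstack(ims))
E
```

```text
t 4.4 p [ 0.4112 -0.1089  0.3146] F [-0.15  0.59  0.18] w -0.0002 q [-0.376 -0.299 -0.477  0.898  0.176  1.255]
```

View pics/m2.png

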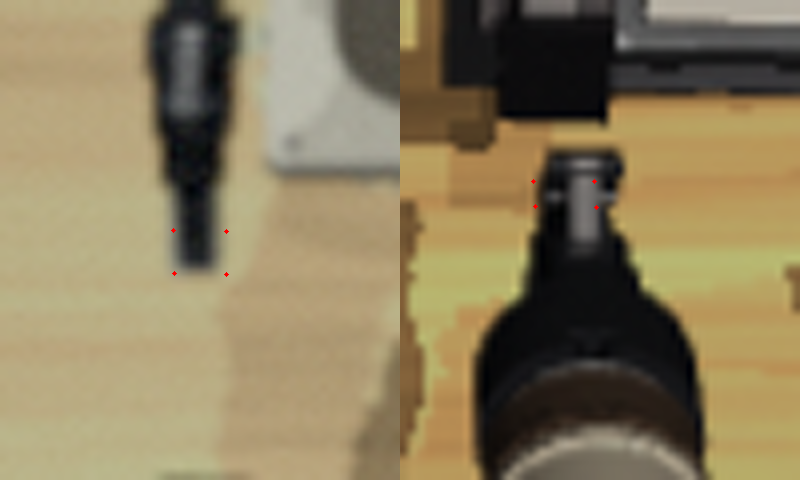

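```bash
sed -i 's/^HP=.*/HP=[.504,-.212,-.016]; CP=[.500,.214,-.021]/' plan.py; python3 - <<'E'
from plan import *
p,M=cur()
pre=head([0,.105,.086+.019+.012])
a,b=rows(p,M,pre,Rtool_head,5)
E
```

```text
t 4.4 p [ 0.4112 -0.1089  0.3146] F [-0.15  0.59  0.18] w -0.0002 q [-0.376 -0.299 -0.477  0.898  0.176  1.255]
5 rows d [ 0.028 -0.104  0.755] a [-0.002  0.001  0.   ]  mid [ 0.426 -0.108  0.279]
```

```bash
python3 -m handwheel '[{"dx":0.03,"dy":-0.1,"dz":0.75,"ax":0,"ay":0,"az":0},{"dx":0.03,"dy":-0.1,"dz":0.75,"ax":0,"ay":0,"az":0},{"dx":0.03,"dy":-0.1,"dz":0.75,"ax":0,"ay":0,"az":0},{"dx":0.03,"dy":-0.1,"dz":0.75,"ax":0,"ay":0,"az":0},{"dx":0.03,"dy":-0.1,"dz":0.75,"ax":0,"ay":0,"az":0},{"dx":0,"dy":0,"dz":0,"ax":0,"ay":0,"az":0}]' -
cat > st.py <<'E'
from plan import *
p,M=cur()
q=(p-np.array([HP[0],HP[1],.125]))@H
o=bot.get_obs()
print("head frame TCP mm",(q*1e3).round(1),"tip travel",round(86-(q[2]*1e3-19),1),"F along -z tool:",round(float(-np.array(o["ft_force"])@M[:,2]),2),"Fhead",(np.array(o["ft_force"])@H).round(1))
E
python3 st.py
python3 - <<'E'
from plan import *
for n in("scene","top"):
    c=bot.camera(n); pickle.dump(c,open(f"{n}2.pkl","wb"))
s=load("scene2.pkl");t=load("top2.pkl")
a=crop(s,240,130,80,90,5,"pics/a1.png");b=crop(t,315,180,70,90,5,"pics/b1.png")
cv2.imwrite("pics/m3.png",np.hstack([a,b]))
E
```

```text
clock: 5.0
eef_pos: [0.4466, -0.1041, 0.2245]
tool_rot: [0.688, 0.679, 0.18, 0.182]
ft_force: [-0.1, -0.2, 0.5]
grip_width: 0.0001
t 5.0 p [ 0.4466 -0.1041  0.2245] F [-0.07 -0.22  0.55] w 0.0001 q [-0.323 -0.163 -0.623  0.614  0.152  1.299]
head frame TCP mm [ -1.4 106.9 115.7] tip travel -10.7 F along -z tool: 0.51 Fhead [ 0.2 -0.2  0.5]
```

View pics/m3.png

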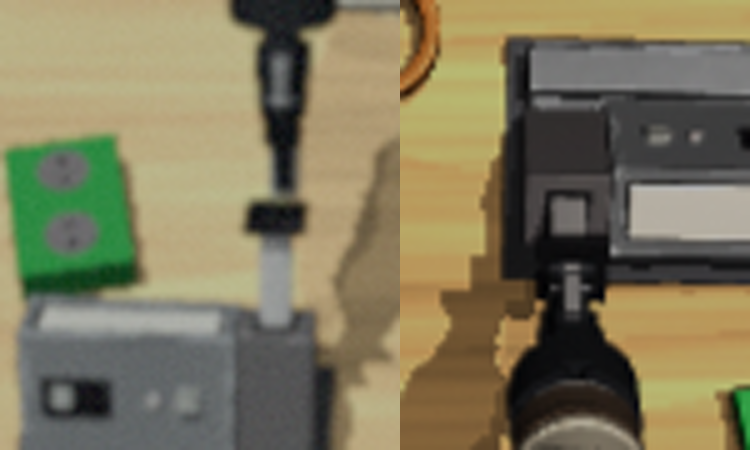

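```bash
python3 -m handwheel '[{"dx":0.04,"dy":0.02,"dz":0.16,"ax":0,"ay":0,"az":0},{"dx":0.04,"dy":0.02,"dz":0.16,"ax":0,"ay":0,"az":0},{"dx":0,"dy":0,"dz":0.16,"ax":0,"ay":0,"az":0},{"dx":0,"dy":0,"dz":0.16,"ax":0,"ay":0,"az":0}]' - >/dev/null; python3 st.py
python3 -m handwheel '[{"dx":0,"dy":0,"dz":0.16,"ax":0,"ay":0,"az":0},{"dx":0,"dy":0,"dz":0.16,"ax":0,"ay":0,"az":0},{"dx":0,"dy":0,"dz":0.16,"ax":0,"ay":0,"az":0}]' - >/dev/null; python3 st.py
```

```text
t 5.5 p [ 0.4569 -0.104   0.2143] F [-5.16  0.98  5.71] w -0.0002 q [-0.312 -0.134 -0.633  0.567  0.146  1.311]
head frame TCP mm [  2.4 107.2 101.7] tip travel 3.3 F along -z tool: 7.53 Fhead [-1.6  0.9  7.5]
t 5.8 p [ 0.4628 -0.1042  0.204 ] F [-5.13  0.93  6.03] w 0.0002 q [-0.307 -0.11  -0.643  0.532  0.143  1.316]
head frame TCP mm [  2.4 107.1  89.9] tip travel 15.1 F along -z tool: 7.79 Fhead [-1.4  0.8  7.8]
```

```bash
python3 -m handwheel '[{"dx":0.02,"dy":-0.02,"dz":0.16,"ax":0,"ay":0,"az":0},{"dx":0.02,"dy":-0.02,"dz":0.16,"ax":0,"ay":0,"az":0},{"dx":0,"dy":-0.02,"dz":0.16,"ax":0,"ay":0,"az":0},{"dx":0,"dy":0,"dz":0.16,"ax":0,"ay":0,"az":0}]' - >/dev/null; python3 st.py
python3 -m handwheel '[{"dx":0,"dy":0,"dz":0.12,"ax":0,"ay":0,"az":0},{"dx":0,"dy":0,"dz":0.08,"ax":0,"ay":0,"az":0},{"dx":0,"dy":0,"dz":0.08,"ax":0,"ay":0,"az":0}]' - >/dev/null; python3 st.py
```

```text
t 6.2 p [ 0.4705 -0.1044  0.1906] F [-5.32 -0.96  9.26] w -0.0001 q [-0.299 -0.079 -0.658  0.482  0.138  1.323]
head frame TCP mm [  2.3 107.1  74.4] tip travel 30.6 F along -z tool: 10.67 Fhead [ 0.  -1.  10.7]
t 6.5 p [ 0.474  -0.1045  0.1846] F [-5.86 -0.84  9.99] w -0.0001 q [-0.297 -0.063 -0.662  0.462  0.136  1.326]
head frame TCP mm [  2.3 107.   67.4] tip travel 37.6 F along -z tool: 11.58 Fhead [-0.1 -0.9 11.6]
```

```bash
for i in 1; do python3 -m handwheel '[{"dx":0,"dy":0,"dz":0.06,"ax":0,"ay":0,"az":0},{"dx":0,"dy":0,"dz":0.06,"ax":0,"ay":0,"az":0}]' - >/dev/null; python3 st.py;done
python3 -m handwheel '[{"dx":0,"dy":0,"dz":0.04,"ax":0,"ay":0,"az":0},{"dx":0,"dy":0,"dz":0.04,"ax":0,"ay":0,"az":0}]' - >/dev/null; python3 st.py
python3 -m handwheel '[{"dx":0,"dy":0,"dz":0.04,"ax":0,"ay":0,"az":0}]' - >/dev/null; python3 st.py
python3 -m handwheel '[{"dx":0,"dy":0,"dz":0.04,"ax":0,"ay":0,"az":0}]' - >/dev/null; python3 st.py
```

```text
t 6.7 p [ 0.4755 -0.1045  0.182 ] F [-5.65 -1.55  9.46] w 0.0002 q [-0.295 -0.057 -0.664  0.453  0.136  1.327]
head frame TCP mm [  2.3 107.   64.5] tip travel 40.5 F along -z tool: 10.99 Fhead [-0.1 -1.6 11. ]
t 6.9 p [ 0.4764 -0.1046  0.1803] F [-5.5  -0.48  9.79] w -0.0001 q [-0.295 -0.052 -0.665  0.447  0.135  1.328]
head frame TCP mm [  2.3 107.   62.5] tip travel 42.5 F along -z tool: 11.22 Fhead [ 0.1 -0.6 11.2]
t 7.0 p [ 0.4769 -0.1046  0.1794] F [-6.21 -1.14  9.15] w 0.0002 q [-0.294 -0.05  -0.666  0.444  0.135  1.328]
head frame TCP mm [  2.3 107.   61.5] tip travel 43.5 F along -z tool: 11.02 Fhead [-0.8 -1.2 11. ]
t 7.1 p [ 0.4774 -0.1046  0.1786] F [-6.26 -2.12 10.32] w 0.0002 q [-0.294 -0.048 -0.667  0.441  0.135  1.328]
head frame TCP mm [  2.3 107.   60.5] tip travel 44.5 F along -z tool: 12.04 Fhead [-0.2 -2.2 12.1]
```

```bash
cat > chk.py <<'E'
import sys,io,contextlib
from plan import *
o=bot.get_obs(); M=R.from_quat(o["tool_rot"]).as_matrix()
q=(np.array(o["eef_pos"])-np.array([HP[0],HP[1],.125]))@H
f=float(-np.array(o["ft_force"])@M[:,2]); print(round(105-q[2]*1e3,2),round(f,2))
sys.exit(f>18)
E
m() { :; }
python3 -m handwheel '[{"dx":0,"dy":0,"dz":0.02,"ax":0,"ay":0,"az":0}]' - >/dev/null && python3 chk.py &&
python3 -m handwheel '[{"dx":0,"dy":0,"dz":0.02,"ax":0,"ay":0,"az":0}]' - >/dev/null && python3 chk.py &&
python3 -m handwheel '[{"dx":0,"dy":0,"dz":0.02,"ax":0,"ay":0,"az":0}]' - >/dev/null && python3 chk.py &&
python3 -m handwheel '[{"dx":0,"dy":0,"dz":0.02,"ax":0,"ay":0,"az":0}]' - >/dev/null && python3 chk.py &&
python3 -m handwheel '[{"dx":0,"dy":0,"dz":0.02,"ax":0,"ay":0,"az":0}]' - >/dev/null && python3 chk.py &&
python3 -m handwheel '[{"dx":0,"dy":0,"dz":0.02,"ax":0,"ay":0,"az":0}]' - >/dev/null && python3 chk.py &&
python3 -m handwheel '[{"dx":0,"dy":0,"dz":0.02,"ax":0,"ay":0,"az":0}]' - >/dev/null && python3 chk.py &&
python3 -m handwheel '[{"dx":0,"dy":0,"dz":0.02,"ax":0,"ay":0,"az":0}]' - >/dev/null && python3 chk.py &&
python3 -m handwheel '[{"dx":0,"dy":0,"dz":0.02,"ax":0,"ay":0,"az":0}]' - >/dev/null && python3 chk.py &&
python3 -m handwheel '[{"dx":0,"dy":0,"dz":0.02,"ax":0,"ay":0,"az":0}]' - >/dev/null && python3 chk.py &&
python3 -m handwheel '[{"dx":0,"dy":0,"dz":0.02,"ax":0,"ay":0,"az":0}]' - >/dev/null && python3 chk.py &&
python3 -m handwheel '[{"dx":0,"dy":0,"dz":0.02,"ax":0,"ay":0,"az":0}]' - >/dev/null && python3 chk.py
```

```text
44.96 11.21
45.42 12.04
45.93 10.96
46.42 11.76
46.92 11.72
47.41 10.77
47.91 11.24
48.4 11.49
48.9 11.41
49.4 11.55
49.9 11.65
50.39 11.28
```

```bash

python3 -m handwheel '[{"dx":0,"dy":0,"dz":0.025,"ax":0,"ay":0,"az":0}]' - >/dev/null && python3 chk.py &&
python3 -m handwheel '[{"dx":0,"dy":0,"dz":0.025,"ax":0,"ay":0,"az":0}]' - >/dev/null && python3 chk.py &&
python3 -m handwheel '[{"dx":0,"dy":0,"dz":0.025,"ax":0,"ay":0,"az":0}]' - >/dev/null && python3 chk.py &&
python3 -m handwheel '[{"dx":0,"dy":0,"dz":0.025,"ax":0,"ay":0,"az":0}]' - >/dev/null && python3 chk.py &&
python3 -m handwheel '[{"dx":0,"dy":0,"dz":0.025,"ax":0,"ay":0,"az":0}]' - >/dev/null && python3 chk.py &&
python3 -m handwheel '[{"dx":0,"dy":0,"dz":0.025,"ax":0,"ay":0,"az":0}]' - >/dev/null && python3 chk.py &&
python3 -m handwheel '[{"dx":0,"dy":0,"dz":0.025,"ax":0,"ay":0,"az":0}]' - >/dev/null && python3 chk.py &&
python3 -m handwheel '[{"dx":0,"dy":0,"dz":0.025,"ax":0,"ay":0,"az":0}]' - >/dev/null && python3 chk.py &&
python3 -m handwheel '[{"dx":0,"dy":0,"dz":0.025,"ax":0,"ay":0,"az":0}]' - >/dev/null && python3 chk.py &&
python3 -m handwheel '[{"dx":0,"dy":0,"dz":0.025,"ax":0,"ay":0,"az":0}]' - >/dev/null && python3 chk.py &&
python3 -m handwheel '[{"dx":0,"dy":0,"dz":0.025,"ax":0,"ay":0,"az":0}]' - >/dev/null && python3 chk.py &&
python3 -m handwheel '[{"dx":0,"dy":0,"dz":0.025,"ax":0,"ay":0,"az":0}]' - >/dev/null && python3 chk.py
```

```text
51.02 11.97
51.63 11.88
52.25 12.2
52.88 11.79
53.51 12.51
54.13 12.31
54.75 12.13
55.37 13.05
56.0 12.62
56.61 11.59
57.23 12.3
57.83 12.61
```

```bash

python3 -m handwheel '[{"dx":0,"dy":0,"dz":0.025,"ax":0,"ay":0,"az":0}]' - >/dev/null && python3 chk.py &&
python3 -m handwheel '[{"dx":0,"dy":0,"dz":0.025,"ax":0,"ay":0,"az":0}]' - >/dev/null && python3 chk.py &&
python3 -m handwheel '[{"dx":0,"dy":0,"dz":0.025,"ax":0,"ay":0,"az":0}]' - >/dev/null && python3 chk.py &&
python3 -m handwheel '[{"dx":0,"dy":0,"dz":0.025,"ax":0,"ay":0,"az":0}]' - >/dev/null && python3 chk.py &&
python3 -m handwheel '[{"dx":0,"dy":0,"dz":0.025,"ax":0,"ay":0,"az":0}]' - >/dev/null && python3 chk.py &&
python3 -m handwheel '[{"dx":0,"dy":0,"dz":0.025,"ax":0,"ay":0,"az":0}]' - >/dev/null && python3 chk.py &&
python3 -m handwheel '[{"dx":0,"dy":0,"dz":0.025,"ax":0,"ay":0,"az":0}]' - >/dev/null && python3 chk.py &&
python3 -m handwheel '[{"dx":0,"dy":0,"dz":0.025,"ax":0,"ay":0,"az":0}]' - >/dev/null && python3 chk.py &&
python3 -m handwheel '[{"dx":0,"dy":0,"dz":0.025,"ax":0,"ay":0,"az":0}]' - >/dev/null && python3 chk.py &&
python3 -m handwheel '[{"dx":0,"dy":0,"dz":0.025,"ax":0,"ay":0,"az":0}]' - >/dev/null && python3 chk.py &&
python3 -m handwheel '[{"dx":0,"dy":0,"dz":0.025,"ax":0,"ay":0,"az":0}]' - >/dev/null && python3 chk.py &&
python3 -m handwheel '[{"dx":0,"dy":0,"dz":0.025,"ax":0,"ay":0,"az":0}]' - >/dev/null && python3 chk.py
```

```text
58.49 12.5
59.13 12.52
59.75 12.89
60.29 16.86
60.76 20.27
```

```bash

python3 -m handwheel '[{"dx":0,"dy":0,"dz":0.025,"ax":0,"ay":0,"az":0}]' - >/dev/null ; python3 chk.py ; 
python3 -m handwheel '[{"dx":0,"dy":0,"dz":0,"ax":0,"ay":0,"az":0}]' - >/dev/null ; python3 chk.py
```

```text
61.13 23.83
61.08 21.21
```

```bash

python3 -m handwheel '[{"dx":0,"dy":0,"dz":-0.2,"ax":0,"ay":0,"az":0},{"dx":0,"dy":0,"dz":-0.4,"ax":0,"ay":0,"az":0},{"dx":0,"dy":0,"dz":-0.4,"ax":0,"ay":0,"az":0},{"dx":0,"dy":0,"dz":-0.4,"ax":0,"ay":0,"az":0},{"dx":0,"dy":0,"dz":-0.4,"ax":0,"ay":0,"az":0},{"dx":0,"dy":0,"dz":-0.4,"ax":0,"ay":0,"az":0},{"dx":0,"dy":0,"dz":-0.4,"ax":0,"ay":0,"az":0},{"dx":0,"dy":0,"dz":-0.6,"ax":0,"ay":0,"az":0},{"dx":0,"dy":0,"dz":-0.6,"ax":0,"ay":0,"az":0},{"dx":0,"dy":0,"dz":-0.6,"ax":0,"ay":0,"az":0}]' - >/dev/null ; python3 st.py
python3 - <<'E'
from plan import *
for n in("scene","top"):
    c=bot.camera(n); pickle.dump(c,open(f"{n}3.pkl","wb"))
s=load("scene3.pkl");t=load("top3.pkl")
a=crop(s,225,130,100,120,5,"pics/a1.png");b=crop(t,325,170,60+25-25,120,5,"pics/b1.png")
cv2.imwrite("pics/m4.png",np.hstack([a,b]))
E
```

```text
t 11.2 p [ 0.4282 -0.1018  0.2561] F [ 0.73  0.87 -0.7 ] w 0.0003 q [-0.335 -0.234 -0.588  0.719  0.157  1.291]
head frame TCP mm [ -1.6 109.  152.3] tip travel -47.3 F along -z tool: -0.96 Fhead [ 0.3  0.9 -1. ]
```

View pics/m4.png

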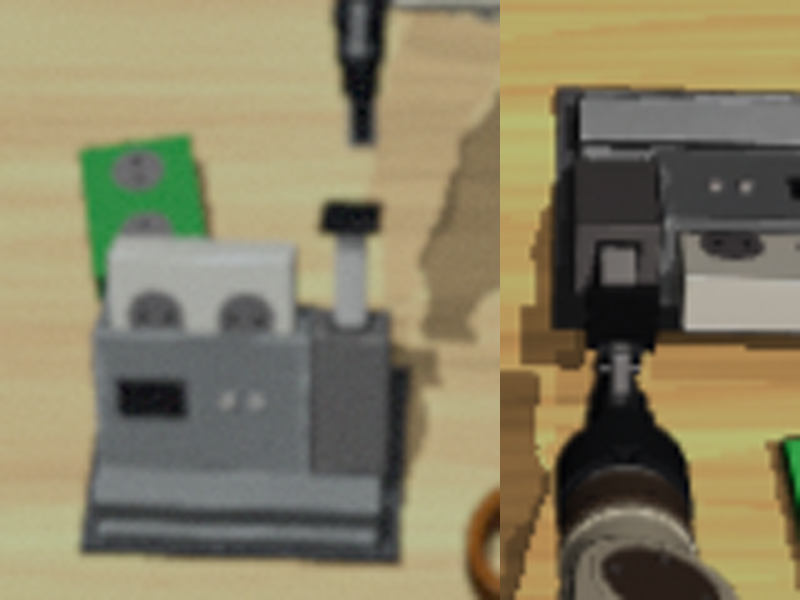

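```bash
python3 - <<'E'
from plan import *
p,M=cur()
a,b=rows(p,M,head([0,0,.145]),Rtool_head,6)
a,b=rows(a,b,head([0,0,.085]),Rtool_head,4)
s=load("scene3.pkl");t=load("top3.pkl")
ims=[]
seg=rect(-.02,.02,-.065,.065,.055)+rect(-.032,.032,-.077,.077,0)
for c,o,hp in((s,(238,170),[.504,-.214,-.016]),(t,(333,185),[.504,-.2185,-.016])):
    im=crop(c,*o,80,50,5,"pics/_.png"); draw(c,im,seg,lambda P:hw(hp,P),np.array(o),5); ims.append(im)
cv2.imwrite("pics/m5.png",np.hstack(ims))
E
```

```text
t 11.3 p [ 0.4294 -0.1023  0.2579] F [ 0.61 -0.04 -0.02] w -0.0001 q [-0.335 -0.235 -0.587  0.718  0.157  1.292]
6 rows d [-0.723 -0.003  0.056] a [0.    0.001 0.001]  mid [ 0.43  -0.157  0.254]
4 rows d [ 0.  -0.   0.6] a [0. 0. 0.]  mid [ 0.447 -0.211  0.225]Traceback (most recent call last):
  File "<stdin>", line 7, in <module>
NameError: name 'rect' is not defined
```

```bash
python3 -m handwheel '[{"dx":-0.72,"dy":0,"dz":0.06,"ax":0,"ay":0,"az":0},{"dx":-0.72,"dy":0,"dz":0.06,"ax":0,"ay":0,"az":0},{"dx":-0.72,"dy":0,"dz":0.06,"ax":0,"ay":0,"az":0},{"dx":-0.72,"dy":0,"dz":0.06,"ax":0,"ay":0,"az":0},{"dx":-0.72,"dy":0,"dz":0.06,"ax":0,"ay":0,"az":0},{"dx":-0.72,"dy":0,"dz":0.06,"ax":0,"ay":0,"az":0},{"dx":0,"dy":0,"dz":0,"ax":0,"ay":0,"az":0}]' 1 >/dev/null ; python3 st.py
python3 - <<'E'
from plan import *
from ov import *
for n in("scene","top"):
    c=bot.camera(n); pickle.dump(c,open(f"{n}4.pkl","wb"))
p,M=cur()
ims=[]
seg=rect(-.02,.02,-.065,.065,.055)+rect(-.032,.032,-.077,.077,0)
for n,o,hp in(("scene",(235,125),[.504,-.214,-.016]),("top",(333,185),[.504,-.2185,-.016])):
    c=load(n+"3.pkl"); oo=(o[0],o[1]+(45 if n=="scene" else 0))
    im=crop(c,*oo,80,60,5,"pics/_.png"); draw(c,im,seg,lambda P:hw(hp,P),np.array(oo),5)
    c=load(n+"4.pkl"); oo=(o[0],o[1]+(0 if n=="scene" else 20))
    im2=crop(c,*oo,80,60,5,"pics/_.png")
    for q in proj(c,[p+M@[0,d,.010] for d in(-.0425,0,.0425)]): cv2.circle(im2,tuple(((q-oo+.5)*5-.5).round().astype(int).tolist()),2,(0,0,255),-1)
    ims.append(np.vstack([im,im2]))
cv2.imwrite("pics/m5.png",np.hstack(ims))
E
```

```text
t 12.0 p [ 0.4323 -0.2117  0.2476] F [-0.31  0.1   0.57] w 0.0849 q [-0.624 -0.098 -0.499  0.73   0.287  1.03 ]
head frame TCP mm [ -0.8  -0.9 142.1] tip travel -37.1 F along -z tool: 0.65 Fhead [0.  0.1 0.6]
t 12.1 p [ 0.4321 -0.2101  0.2479] F [-0.33  0.47  0.53] w 0.0852 q [-0.621 -0.1   -0.5    0.731  0.288  1.031]
```

View pics/m5.png

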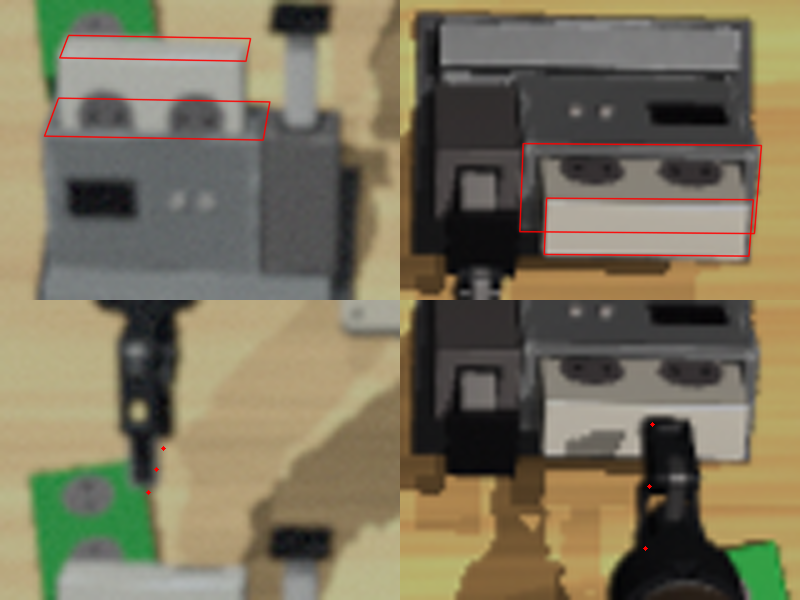

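```bash
python3 - <<'E'
from plan import *
s=load("scene4.pkl");t=load("top4.pkl")
p,M=cur()
for d in(-.0425,.0425): print((p+M@[0,d,.010]).round(3))
f=lambda u,o:[(u[0]+.5)/5-.5+o[0],(u[1]+.5)/5-.5+o[1]]
# top unit top-face corners  (upper panel o=(333,185), x-400)
T3=load("top3.pkl");S3=load("scene3.pkl")
for z in (.165,): 
    print("unit top far edge(+hx,-): ",ray(T3,[f((145,203),(333,185)),f((350,203),(333,185))],.125+.055*.866+.01).round(4).tolist())
    print("unit near edge: ",ray(T3,[f((147,256),(333,185)),f((348,260),(333,185))],.125+.055*.866-.01).round(4).tolist())
print("top finger tip(+y finger)",ray(t,[f((266,420-300),(333,205))],p[2]-.008+.02-.003).round(4))
print("scene unit top near/far",ray(S3,[f((62,60),(235,170)),f((243,63),(235,170))],.125+.055*.866+.01).round(4).tolist(),ray(S3,[f((63,37),(235,170)),f((245,40),(235,170))],.125+.055*.866-.01).round(4).tolist())
print("scene finger",ray(s,[f((144,484-300),(235,125))],p[2]-.008+.02).round(4))
E
```

```text
t 12.1 p [ 0.4321 -0.2101  0.2479] F [-0.33  0.47  0.53] w 0.0852 q [-0.621 -0.1   -0.5    0.731  0.288  1.031]
[ 0.4   -0.21   0.218]
[ 0.474 -0.211  0.26 ]
unit top far edge(+hx,-):  [[0.4915, -0.1526, 0.1826], [0.4904, -0.2815, 0.1826]]
unit near edge:  [[0.4589, -0.1549, 0.1626], [0.4554, -0.2824, 0.1626]]
top finger tip(+y finger) [[ 0.4762 -0.2194  0.2569]]
scene unit top near/far [[0.495, -0.2768, 0.1826], [0.4969, -0.1505, 0.1826]] [[0.4601, -0.2817, 0.1626], [0.462, -0.1518, 0.1626]]
scene finger [[ 0.4667 -0.2143  0.2599]]
```

```bash
python3 - <<'E'
from plan import *
p,M=cur()
a,b=rows(p,M,head([0,0,.043]),Rtool_head,8)
E
```

```text
t 12.1 p [ 0.4321 -0.2101  0.2479] F [-0.33  0.47  0.53] w 0.0852 q [-0.621 -0.1   -0.5    0.731  0.288  1.031]
8 rows d [-0.004  0.005  0.497] a [-0.003 -0.001 -0.   ]  mid [ 0.457 -0.211  0.205]
```

```bash
python3 -m handwheel '[{"dx":0,"dy":0,"dz":0.5,"ax":0,"ay":0,"az":0},{"dx":0,"dy":0,"dz":0.5,"ax":0,"ay":0,"az":0},{"dx":0,"dy":0,"dz":0.5,"ax":0,"ay":0,"az":0}]' - >/dev/null; python3 st.py; python3 -m handwheel '[{"dx":0,"dy":0,"dz":0.5,"ax":0,"ay":0,"az":0},{"dx":0,"dy":0,"dz":0.5,"ax":0,"ay":0,"az":0},{"dx":0,"dy":0,"dz":0.5,"ax":0,"ay":0,"az":0},{"dx":0,"dy":0,"dz":0.5,"ax":0,"ay":0,"az":0},{"dx":0,"dy":0,"dz":0.5,"ax":0,"ay":0,"az":0},{"dx":0,"dy":0,"dz":0,"ax":0,"ay":0,"az":0}]' - >/dev/null; python3 st.py
python3 -m handwheel '[{"dx":0,"dy":0,"dz":0,"ax":0,"ay":0,"az":0},{"dx":0,"dy":0,"dz":0,"ax":0,"ay":0,"az":0},{"dx":0,"dy":0,"dz":0,"ax":0,"ay":0,"az":0}]' 0.2 >/dev/null; python3 st.py
python3 - <<'E'
from plan import *
for n in("scene","top"):
    c=bot.camera(n); pickle.dump(c,open(f"{n}5.pkl","wb"))
s=load("scene5.pkl");t=load("top5.pkl")
a=crop(s,235,140,70,70,5.5,"pics/a1.png");b=crop(t,345,180,70,70,5.5,"pics/b1.png")
cv2.imwrite("pics/m6.png",np.hstack([a,b]))
E
```

```text
t 12.4 p [ 0.4513 -0.2096  0.2161] F [ 0.18  0.69 -0.53] w 0.0853 q [-0.591 -0.039 -0.536  0.624  0.275  1.058]
head frame TCP mm [-1.000e-01  1.500e+00  1.052e+02] tip travel -0.2 F along -z tool: -0.55 Fhead [-0.1  0.7 -0.5]
t 13.0 p [ 0.4819 -0.2096  0.1606] F [-0.91  0.14  0.32] w 0.0856 q [-0.548  0.082 -0.578  0.454  0.256  1.097]
head frame TCP mm [-1.4  2.1 42. ] tip travel 63.0 F along -z tool: 0.73 Fhead [-0.6  0.1  0.7]
t 13.3 p [ 0.4828 -0.2115  0.1634] F [-0.08  0.26 -0.23] w 0.051 q [-0.55   0.079 -0.576  0.454  0.256  1.096]
head frame TCP mm [ 0.8  0.2 43.9] tip travel 61.1 F along -z tool: -0.16 Fhead [-0.2  0.3 -0.2]
```

View pics/m6.png

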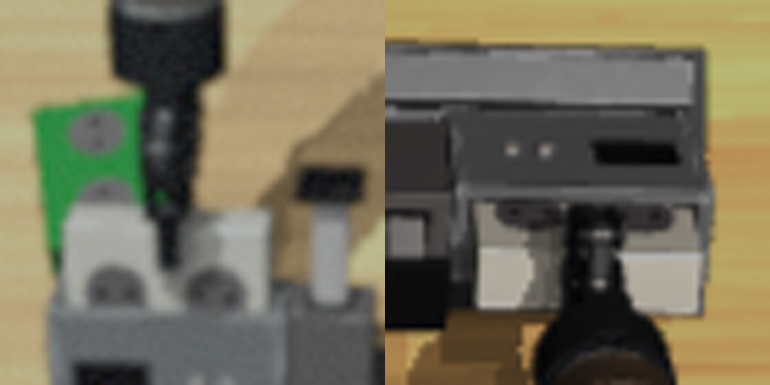

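```bash
python3 -m handwheel '[{"dx":0,"dy":0,"dz":0,"ax":0,"ay":0,"az":0},{"dx":0,"dy":0,"dz":0,"ax":0,"ay":0,"az":0}]' 0.07 >/dev/null; python3 st.py;python3 -m handwheel '[{"dx":0,"dy":0,"dz":0,"ax":0,"ay":0,"az":0},{"dx":0,"dy":0,"dz":0,"ax":0,"ay":0,"az":0}]' 0.0 >/dev/null; python3 st.py
```

```text
t 13.6 p [ 0.4823 -0.2116  0.1627] F [-1.87 -0.56  0.05] w 0.0461 q [-0.551  0.08  -0.576  0.454  0.256  1.096]
head frame TCP mm [ 0.   0.1 43.4] tip travel 61.6 F along -z tool: 0.97 Fhead [-1.6 -0.6  1. ]
t 13.8 p [ 0.482  -0.2115  0.1623] F [-2.74  0.64 -0.23] w 0.0429 q [-0.551  0.08  -0.577  0.455  0.256  1.096]
head frame TCP mm [-0.4  0.2 43.3] tip travel 61.7 F along -z tool: 1.17 Fhead [-2.5  0.6  1.2]
```

```bash
python3 -m handwheel '[{"dx":0,"dy":-0.06,"dz":0,"ax":0,"ay":0,"az":0}]' - >/dev/null; python3 st.py;python3 -m handwheel '[{"dx":0,"dy":0,"dz":0,"ax":0,"ay":0,"az":0},{"dx":0,"dy":0,"dz":0,"ax":0,"ay":0,"az":0},{"dx":0,"dy":0,"dz":0,"ax":0,"ay":0,"az":0}]' -1 >/dev/null; python3 st.py
```

```text
t 13.9 p [ 0.4814 -0.2114  0.1619] F [-0.39  1.18  0.35] w 0.0424 q [-0.552  0.079 -0.58   0.452  0.257  1.095]
head frame TCP mm [-1.1  0.2 43.3] tip travel 61.7 F along -z tool: 0.51 Fhead [-0.2  1.2  0.5]
t 14.2 p [ 0.4813 -0.2115  0.1621] F [-3.83  1.21  2.47] w 0.0389 q [-0.552  0.079 -0.579  0.452  0.257  1.095]
head frame TCP mm [-1.1  0.2 43.5] tip travel 61.5 F along -z tool: 4.06 Fhead [-2.1  1.2  4.1]
```

```bash
python3 -m handwheel '[{"dx":0,"dy":0,"dz":-0.1,"ax":0,"ay":0,"az":0},{"dx":0,"dy":0,"dz":-0.2,"ax":0,"ay":0,"az":0}]' - >/dev/null; python3 st.py;python3 -m handwheel '[{"dx":0,"dy":0,"dz":-0.3,"ax":0,"ay":0,"az":0},{"dx":0,"dy":0,"dz":-0.3,"ax":0,"ay":0,"az":0}]' - >/dev/null; python3 st.py
```

```text
t 14.4 p [ 0.4775 -0.2111  0.1679] F [ 1.14  1.31 -3.1 ] w 0.0392 q [-0.557  0.065 -0.576  0.472  0.26   1.09 ]
head frame TCP mm [-1.5  0.5 50.4] tip travel 54.6 F along -z tool: -3.25 Fhead [-0.6  1.3 -3.2]
t 14.6 p [ 0.4696 -0.2111  0.1816] F [ 0.44 -0.29 -3.86] w 0.0391 q [-0.567  0.033 -0.567  0.515  0.264  1.08 ]
head frame TCP mm [-1.5  0.4 66.2] tip travel 38.8 F along -z tool: -3.57 Fhead [-1.5 -0.3 -3.6]
```

```bash
python3 -m handwheel '[{"dx":0,"dy":0,"dz":-0.4,"ax":0,"ay":0,"az":0},{"dx":0,"dy":0,"dz":-0.5,"ax":0,"ay":0,"az":0},{"dx":0,"dy":0,"dz":-0.6,"ax":0,"ay":0,"az":0},{"dx":0,"dy":0,"dz":-0.6,"ax":0,"ay":0,"az":0},{"dx":0,"dy":0,"dz":-0.6,"ax":0,"ay":0,"az":0},{"dx":0,"dy":0,"dz":0,"ax":0,"ay":0,"az":0}]' - >/dev/null; python3 st.py
python3 - <<'E'
from plan import *
for n in("scene","top"):
    c=bot.camera(n); pickle.dump(c,open(f"{n}6.pkl","wb"))
s=load("scene6.pkl");t=load("top6.pkl")
a=crop(s,225,120,90,100,4.4,"pics/a1.png");b=crop(t,325,170,90,100,4.4,"pics/b1.png")
cv2.imwrite("pics/m7.png",np.hstack([a,b]))
E
```

```text
t 15.2 p [ 0.4363 -0.2113  0.2423] F [-0.08 -0.25 -3.77] w 0.039 q [-0.617 -0.091 -0.511  0.703  0.285  1.035]
head frame TCP mm [  0.   -0.4 135.5] tip travel -30.5 F along -z tool: -3.22 Fhead [-1.9 -0.3 -3.2]
```

View pics/m7.png

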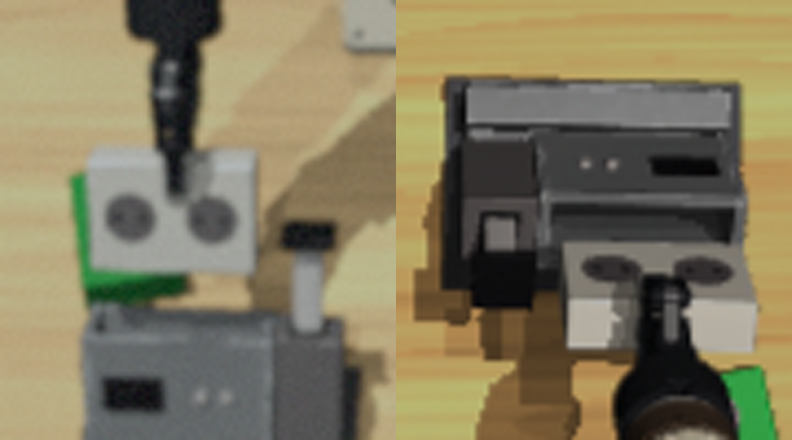

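```bash
python3 - <<'E'
from plan import *
p,M=cur()
tgt=np.array([CP[0],CP[1],0])+Cz@[.065,0,0]; print(tgt)
a,b=rows(p,M,p+[0,0,.10],M,6)
a,b=rows(a,b,[tgt[0],tgt[1],.30],Rtool_down,24)
E
```

```text
t 15.3 p [ 0.4361 -0.2108  0.2402] F [ 0.53  0.27 -3.71] w 0.0389 q [-0.616 -0.088 -0.513  0.701  0.285  1.035]
[0.56498567 0.2126351  0.        ]
6 rows d [-0.001  0.333 -0.577] a [0. 0. 0.]  mid [ 0.436 -0.211  0.29 ]
24 rows d [0.71  0.178 0.12 ] a [0.145 0.    0.001]  mid [0.503 0.001 0.328]
```

```bash
python3 -m handwheel '[{"dx":0,"dy":0.33,"dz":-0.58,"ax":0,"ay":0,"az":0},{"dx":0,"dy":0.33,"dz":-0.58,"ax":0,"ay":0,"az":0},{"dx":0,"dy":0.33,"dz":-0.58,"ax":0,"ay":0,"az":0},{"dx":0,"dy":0.33,"dz":-0.58,"ax":0,"ay":0,"az":0},{"dx":0,"dy":0.33,"dz":-0.58,"ax":0,"ay":0,"az":0},{"dx":0,"dy":0.33,"dz":-0.58,"ax":0,"ay":0,"az":0}]' - >/dev/null; python3 st.py
python3 -m handwheel '[{"dx":0.4,"dy":0.1,"dz":0,"ax":0.1,"ay":0,"az":0},{"dx":0.7,"dy":0.18,"dz":0.1,"ax":0.14,"ay":0,"az":0},{"dx":0.7,"dy":0.18,"dz":0.1,"ax":0.14,"ay":0,"az":0},{"dx":0.7,"dy":0.18,"dz":0.1,"ax":0.14,"ay":0,"az":0},{"dx":0.7,"dy":0.18,"dz":0.1,"ax":0.14,"ay":0,"az":0},{"dx":0.7,"dy":0.18,"dz":0.1,"ax":0.14,"ay":0,"az":0},{"dx":0.7,"dy":0.18,"dz":0.1,"ax":0.14,"ay":0,"az":0},{"dx":0.7,"dy":0.18,"dz":0.1,"ax":0.14,"ay":0,"az":0},{"dx":0.7,"dy":0.18,"dz":0.1,"ax":0.14,"ay":0,"az":0},{"dx":0.7,"dy":0.18,"dz":0.1,"ax":0.14,"ay":0,"az":0},{"dx":0.7,"dy":0.18,"dz":0.1,"ax":0.14,"ay":0,"az":0},{"dx":0.7,"dy":0.18,"dz":0.1,"ax":0.14,"ay":0,"az":0}]' -
python3 - <<'E'
from plan import *
p,M=cur()
tgt=np.array([CP[0],CP[1],0])+Cz@[.065,0,0]
a,b=rows(p,M,[tgt[0],tgt[1],.26],Rtool_down,12)
E
```

```text
t 15.9 p [ 0.4355 -0.2102  0.3392] F [-0.86 -0.47 -3.86] w 0.0391 q [-0.616 -0.145 -0.297  0.978  0.285  1.035]
head frame TCP mm [ 47.8   0.7 219.8] tip travel -114.8 F along -z tool: -2.92 Fhead [-2.7 -0.5 -2.9]
clock: 17.1
eef_pos: [0.4974, -0.0078, 0.3338]
tool_rot: [0.706, 0.695, 0.096, 0.098]
ft_force: [-0.3, -0.4, -3.1]
grip_width: 0.0389
t 17.1 p [ 0.4974 -0.0078  0.3338] F [-0.34 -0.39 -3.08] w 0.0389 q [-1.500e-02  5.000e-03 -8.900e-02  1.203e+00 -1.000e-03  1.570e+00]
12 rows d [0.739 0.174 0.275] a [ 0.152 -0.     0.003]  mid [0.534 0.102 0.299]
```

```bash
python3 -m handwheel '[{"dx":0.74,"dy":0.17,"dz":0.27,"ax":0.15,"ay":0,"az":0},{"dx":0.74,"dy":0.17,"dz":0.27,"ax":0.15,"ay":0,"az":0},{"dx":0.74,"dy":0.17,"dz":0.27,"ax":0.15,"ay":0,"az":0},{"dx":0.74,"dy":0.17,"dz":0.27,"ax":0.15,"ay":0,"az":0},{"dx":0.74,"dy":0.17,"dz":0.27,"ax":0.15,"ay":0,"az":0},{"dx":0.74,"dy":0.17,"dz":0.27,"ax":0.15,"ay":0,"az":0},{"dx":0.74,"dy":0.17,"dz":0.27,"ax":0.15,"ay":0,"az":0},{"dx":0.74,"dy":0.17,"dz":0.27,"ax":0.15,"ay":0,"az":0},{"dx":0.74,"dy":0.17,"dz":0.27,"ax":0.15,"ay":0,"az":0},{"dx":0.74,"dy":0.17,"dz":0.27,"ax":0.15,"ay":0,"az":0},{"dx":0.74,"dy":0.17,"dz":0.27,"ax":0.15,"ay":0,"az":0},{"dx":0.74,"dy":0.17,"dz":0.27,"ax":0.16,"ay":0,"az":0.03}]' -
python3 - <<'E'
from plan import *
p,M=cur()
tgt=np.array([CP[0],CP[1],0])+Cz@[.065,0,0]
a,b=rows(p,M,[tgt[0],tgt[1],.175],Rtool_down,6)
E
```

```text
clock: 18.3
eef_pos: [0.5637, 0.2132, 0.261]
tool_rot: [0.714, 0.7, 0.001, 0.001]
ft_force: [0.8, 0.7, -2.8]
grip_width: 0.0391
t 18.3 p [0.5637 0.2132 0.261 ] F [ 0.76  0.7  -2.76] w 0.0391 q [ 0.363  0.445  0.324  1.448 -0.002  1.953]
6 rows d [-0.003  0.008  0.573] a [0.003 0.001 0.001]  mid [0.564 0.213 0.218]
```

```bash
python3 -m handwheel '[{"dx":0,"dy":0,"dz":0.6,"ax":0,"ay":0,"az":0},{"dx":0,"dy":0.01,"dz":0.6,"ax":0,"ay":0,"az":0},{"dx":0,"dy":0.01,"dz":0.6,"ax":0,"ay":0,"az":0},{"dx":0,"dy":0,"dz":0.6,"ax":0,"ay":0,"az":0},{"dx":0,"dy":0,"dz":0.6,"ax":0,"ay":0,"az":0},{"dx":0,"dy":0,"dz":0.5,"ax":0,"ay":0,"az":0},{"dx":0,"dy":0,"dz":0,"ax":0,"ay":0,"az":0}]' -
python3 - <<'E'
from plan import *
from ov import *
for n in("scene","top"):
    c=bot.camera(n); pickle.dump(c,open(f"{n}7.pkl","wb"))
p,M=cur(); ims=[]
for n,o,dy in(("scene",(335,140),-.002),("top",(205,160),-.0065)):
    c=load(n+"7.pkl"); im0=crop(c,*o,100,100,4,"pics/_.png"); im=im0.copy()
    cwf=lambda P:P@Cz.T+np.array([CP[0],CP[1]+dy,0])
    draw(c,im,cartsegs,cwf,np.array(o),4)
    uw=lambda P:np.asarray(P)@np.c_[M[:,1],M[:,0],-M[:,2]].T+p+np.array([0,dy,0])
    draw(c,im,box(-.02,.02,-.065,.065,-.081,.011),uw,np.array(o),4,(255,0,0))
    ims.append(im)
cv2.imwrite("pics/m8.png",np.hstack(ims))
E
```

```text
clock: 19.0
eef_pos: [0.5629, 0.2115, 0.172]
tool_rot: [0.714, 0.7, -0.001, 0.001]
ft_force: [-0.8, -0.2, -4.4]
grip_width: 0.0391
t 19.1 p [0.5643 0.2119 0.1748] F [ 0.26  0.28 -3.26] w 0.039 q [ 0.361  0.48   0.155  1.242 -0.003  1.951]
```

View pics/m8.png

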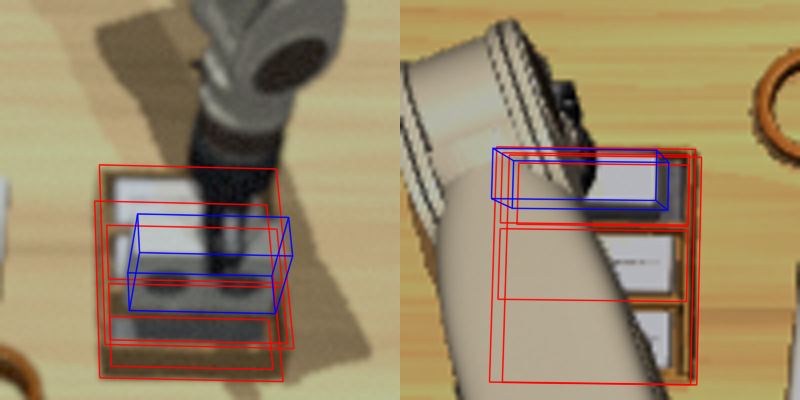

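```bash
python3 - <<'E'
from plan import *
c=load("top7.pkl");a=crop(c,335-105,185,60,50,8,"pics/_a.png"); s=load("scene7.pkl"); b=crop(s,355,175,60,65,6,"pics/_b.png")
im=np.zeros((400,840,3),np.uint8); im[:400,:480]=a; im[:390,480:]=b; cv2.imwrite("pics/m9.png",im[:,:800])
E
```

```text
(no output)
```

View pics/m9.png

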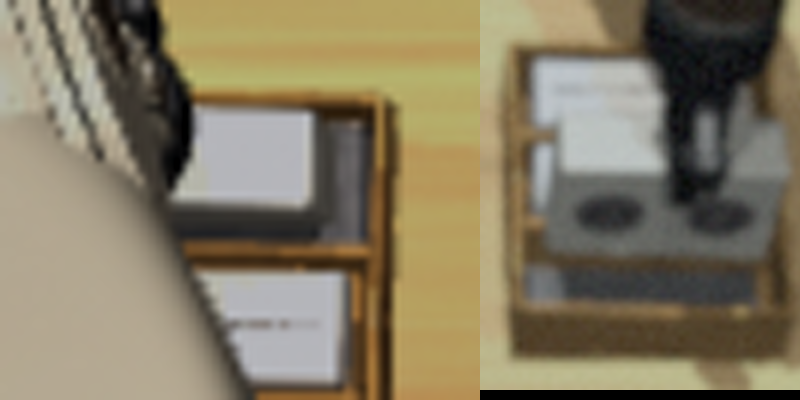

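```bash
python3 - <<'E'
from plan import *
c=load("top7.pkl"); f=lambda u,v:[(u+.5)/8-.5+230,(v+.5)/8-.5+185]
print("unit +x,-y / -x,-y corner",ray(c,[f(314,112),f(311,207)],.185).round(4).tolist())
print("bay inner rim far, near at right",ray(c,[f(368,104),f(368,243)],.06).round(4).tolist())
s=load("scene7.pkl"); g=lambda u,v:[(u-480+.5)/6-.5+355,(v+.5)/6-.5+175]
print("scene unit front top corners",ray(s,[g(560,172),g(785,178)],.185).round(4).tolist(),"back",ray(s,[g(562,115)],.185).round(4))
print("scene rim front inner corners",ray(s,[g(522,300),g(755,306)],.06).round(4).tolist(), "outer", ray(s,[g(512,308),g(800,312)],.06).round(4).tolist())
print("pred bay corners",(np.array([CP[0],CP[1],0])+np.array([[.095,-.08,.06],[.035,-.08,.06],[.095,.08,.06]])@Cz.T).round(4).tolist())
E
```

```text
unit +x,-y / -x,-y corner [[0.5782, 0.1399, 0.185], [0.5404, 0.141, 0.185]]
bay inner rim far, near at right [[0.5958, 0.1301, 0.06], [0.5363, 0.1301, 0.06]]
scene unit front top corners [[0.5847, 0.1396, 0.185], [0.5881, 0.2668, 0.185]] back [[0.5456 0.143  0.185 ]]
scene rim front inner corners [[0.5938, 0.128, 0.06], [0.5975, 0.268, 0.06]] outer [[0.5994, 0.1218, 0.06], [0.6016, 0.2948, 0.06]]
pred bay corners [[0.5933, 0.132, 0.06], [0.5333, 0.1333, 0.06], [0.5967, 0.292, 0.06]]
```

```bash
python3 -m handwheel '[{"dx":0.08,"dy":0.06,"dz":0.2,"ax":0,"ay":0,"az":0},{"dx":0.08,"dy":0.06,"dz":0.3,"ax":0,"ay":0,"az":0},{"dx":0,"dy":0,"dz":0.4,"ax":0,"ay":0,"az":0}]' - | grep -E "pos|force"
python3 -m handwheel '[{"dx":0,"dy":0,"dz":0.4,"ax":0,"ay":0,"az":0},{"dx":0,"dy":0,"dz":0.4,"ax":0,"ay":0,"az":0}]' - | grep -E "pos|force"
python3 -m handwheel '[{"dx":0,"dy":0,"dz":0.3,"ax":0,"ay":0,"az":0},{"dx":0,"dy":0,"dz":0.3,"ax":0,"ay":0,"az":0},{"dx":0,"dy":0,"dz":0.2,"ax":0,"ay":0,"az":0}]' - | grep -E "pos|force"
```

```text
eef_pos: [0.5684, 0.2163, 0.1531]
ft_force: [0.5, 0.3, -3.6]
eef_pos: [0.5673, 0.2156, 0.1316]
ft_force: [-0.5, 0.4, -3.6]
eef_pos: [0.5674, 0.2155, 0.1118]
ft_force: [-1.0, -0.4, -3.7]
```

```bash
cat > ck2.py <<'E'
import sys
from workcell import bot
o=bot.get_obs(); f=o["ft_force"]; print([round(float(x),4) for x in o["eef_pos"]],[round(float(x),1) for x in f])
sys.exit(bool(f[2]>-1.0 or abs(f[0])>4 or abs(f[1])>4))
E
python3 -m handwheel '[{"dx":0,"dy":0,"dz":0.16,"ax":0,"ay":0,"az":0},{"dx":0,"dy":0,"dz":0.16,"ax":0,"ay":0,"az":0}]' - >/dev/null && python3 ck2.py &&
python3 -m handwheel '[{"dx":0,"dy":0,"dz":0.08,"ax":0,"ay":0,"az":0},{"dx":0,"dy":0,"dz":0.08,"ax":0,"ay":0,"az":0}]' - >/dev/null && python3 ck2.py &&
python3 -m handwheel '[{"dx":0,"dy":0,"dz":0.04,"ax":0,"ay":0,"az":0},{"dx":0,"dy":0,"dz":0.04,"ax":0,"ay":0,"az":0}]' - >/dev/null && python3 ck2.py &&
python3 -m handwheel '[{"dx":0,"dy":0,"dz":0.04,"ax":0,"ay":0,"az":0}]' - >/dev/null && python3 ck2.py &&
python3 -m handwheel '[{"dx":0,"dy":0,"dz":0.04,"ax":0,"ay":0,"az":0}]' - >/dev/null && python3 ck2.py &&
python3 -m handwheel '[{"dx":0,"dy":0,"dz":0.04,"ax":0,"ay":0,"az":0}]' - >/dev/null && python3 ck2.py &&
python3 -m handwheel '[{"dx":0,"dy":0,"dz":0.04,"ax":0,"ay":0,"az":0}]' - >/dev/null && python3 ck2.py &&
python3 -m handwheel '[{"dx":0,"dy":0,"dz":0.04,"ax":0,"ay":0,"az":0}]' - >/dev/null && python3 ck2.py &&
python3 -m handwheel '[{"dx":0,"dy":0,"dz":0.04,"ax":0,"ay":0,"az":0}]' - >/dev/null && python3 ck2.py &&
python3 -m handwheel '[{"dx":0,"dy":0,"dz":0.04,"ax":0,"ay":0,"az":0}]' - >/dev/null && python3 ck2.py
```

```text
[0.568, 0.2157, 0.1047] [0.2, 0.1, -2.4]
[0.5679, 0.2157, 0.1009] [0.4, 0.4, -3.6]
[0.5679, 0.2157, 0.0989] [0.1, 0.2, -3.5]
[0.5679, 0.2157, 0.0979] [0.9, 0.1, -4.0]
[0.5679, 0.2157, 0.0969] [0.6, -0.2, -3.4]
[0.5679, 0.2157, 0.0958] [0.6, 0.7, -3.2]
[0.5678, 0.2157, 0.0948] [0.8, 0.4, -3.3]
[0.5678, 0.2157, 0.0937] [-0.7, -0.5, -3.6]
[0.5678, 0.2157, 0.0927] [0.0, 0.2, -4.8]
[0.5678, 0.2156, 0.0917] [0.2, -1.9, 0.8]
```

```bash
python3 -m handwheel '[{"dx":0,"dy":0,"dz":0.02,"ax":0,"ay":0,"az":0}]' - >/dev/null; python3 ck2.py; python3 -m handwheel '[{"dx":0,"dy":0,"dz":0,"ax":0,"ay":0,"az":0},{"dx":0,"dy":0,"dz":0,"ax":0,"ay":0,"az":0},{"dx":0,"dy":0,"dz":0,"ax":0,"ay":0,"az":0}]' 0.2 
python3 - <<'E'
from plan import *
s=bot.camera("scene"); crop(s,340,140,80,100,6,"pics/m10.png")
E
```

```text
[0.5679, 0.2155, 0.0917] [-1.0, -1.8, 0.2]
clock: 21.6
eef_pos: [0.5683, 0.2159, 0.0918]
tool_rot: [0.714, 0.7, 0.002, 0.003]
ft_force: [-1.0, 0.3, 0.3]
grip_width: 0.0515
```

View pics/m10.png

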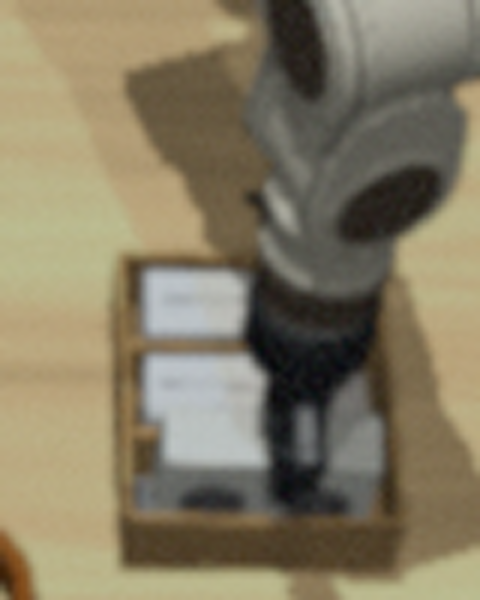

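The socket stands upright in the bay at about (365–403, 208–225). I'll open wider and back off straight up.

```bash
python3 -m handwheel '[{"dx":0,"dy":0,"dz":-0.06,"ax":0,"ay":0,"az":0},{"dx":0,"dy":0,"dz":-0.1,"ax":0,"ay":0,"az":0},{"dx":0,"dy":0,"dz":-0.3,"ax":0,"ay":0,"az":0},{"dx":0,"dy":0,"dz":-0.5,"ax":0,"ay":0,"az":0},{"dx":0,"dy":0,"dz":-0.7,"ax":0,"ay":0,"az":0},{"dx":0,"dy":0,"dz":-0.8,"ax":0,"ay":0,"az":0},{"dx":0,"dy":0,"dz":-0.8,"ax":0,"ay":0,"az":0},{"dx":0,"dy":0,"dz":-0.8,"ax":0,"ay":0,"az":0},{"dx":0,"dy":-0.8,"dz":-0.5,"ax":0,"ay":0,"az":0},{"dx":0,"dy":-0.8,"dz":-0.3,"ax":0,"ay":0,"az":0},{"dx":0,"dy":-0.8,"dz":-0.3,"ax":0,"ay":0,"az":0},{"dx":0,"dy":-0.8,"dz":-0.3,"ax":0,"ay":0,"az":0}]' 0.7
python3 -m handwheel '[{"dx":0.3,"dy":-1,"dz":0,"ax":0,"ay":0,"az":0},{"dx":0.3,"dy":-1,"dz":0,"ax":0,"ay":0,"az":0},{"dx":0.3,"dy":-1,"dz":0,"ax":0,"ay":0,"az":0},{"dx":0.3,"dy":-1,"dz":0,"ax":0,"ay":0,"az":0},{"dx":0.3,"dy":-1,"dz":0,"ax":0,"ay":0,"az":0},{"dx":0,"dy":0,"dz":0,"ax":0,"ay":0,"az":0}]' -
python3 - <<'E'
from plan import *
for n in("scene","top"):
    c=bot.camera(n); pickle.dump(c,open(f"{n}8.pkl","wb"))
s=load("scene8.pkl");t=load("top8.pkl")
a=crop(s,220,150,200,130,4,"pics/m11.png");b=crop(t,215,155,200,120,4,"pics/m12.png")
E
```

```text
clock: 22.85
eef_pos: [0.4866, 0.2175, 0.2291]
tool_rot: [0.714, 0.7, 0.002, 0.003]
ft_force: [-0.1, 0.4, -0.4]
grip_width: 0.073
clock: 23.45
eef_pos: [0.3606, 0.2579, 0.228]
tool_rot: [0.713, 0.701, 0.002, 0.002]
ft_force: [0.5, 0.3, 0.2]
grip_width: 0.0722
```

View pics/m11.png

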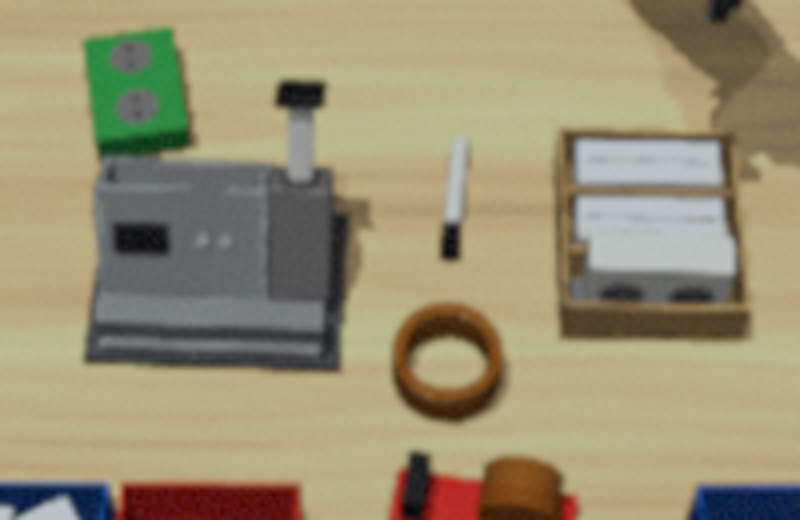

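View pics/m12.png

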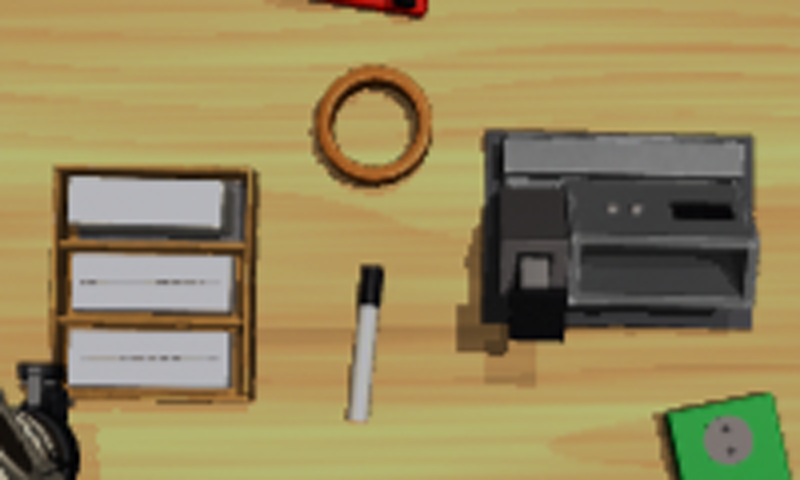

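The socket is upright in the grey-pad bay: scene picture about (385,218), top picture about (252,206). The dock is empty with its key up, and the marker, tape roll and neighbour boxes have not moved. The gripper is clear, so I'm handing in.

```bash
python3 -c "
from workcell import bot
print(bot.job_done()); print(bot.get_obs()['clock'])"
```

```text
the job is handed in; nothing more can be done
None
the job is handed in; nothing more can be done
```

The job is done and handed in at about 23.6 s on the robot's clock; no verdict was given.

- **Ejector key:** I pressed it along the slant until it hit the hard stop at about 60 mm of travel. The highest reading was about 24 N. The key then sprang back and the socket stayed standing proud.
- **Socket:** I gripped it across its thickness, pulled it straight out along the slant and lowered it upright onto the pad in 1 mm steps until it touched. I then let go and backed off upwards.

**Last checks:** The final scene and top pictures show the socket upright in the grey-pad bay and the dock empty with its key up. The neighbour boxes, marker and tape roll look to be where they were. The gripper is clear of everything.

**Disagreements:**
- **Camera offset:** the two cameras and the measured tool position disagreed by about 2 to 9 mm along y. I corrected for that by comparing where the fingers appeared in the pictures.
- **Off-centre in the bay:** the cameras also put the socket a few millimetres off centre when it was over the bay, so I shifted it about 3 mm in x and 4 mm in y before lowering. It may still sit a few millimetres off centre.

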